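# Slide a thin panel off its stand's edge and lay it in the marbling tray

## Task

Press lightly on the thin red panel and slide it along its channel until its front end sticks out over the open end of the stand by about 45 mm, still lying flat on the stand; then grip the overhanging end by its two long edges and lift it off. Lower it gently, without dropping it, into the foil tray and let go, same face up, flat on the bottom, in the middle and lengthwise. Press on the panel with no more than 25 N at any time, and leave the cup, the glue bottle and the paint jar alone.

Things in the scene. Friction and masses are not known exactly. Their poses are not given: they have to be found in the camera images.
- panel: Red painted aluminium panel, loose, 140 (own x) x 50 (own y) x 3 mm, about 60 g (varies). Origin: centre of its underside; z up. Lies flat in the stand's channel, its x along the stand's x, back end 2 to 10 mm from the back stop, 2 mm of play to each side rail: no room there for fingers. 6 to 12 N of closed fingertips on its top drags it along; over 25 N spoils it. Friction varies.
- panel_front (a point): Middle of the panel's front end (own +x end) on its underside, 70 mm from the panel's origin along its x; the axes are the panel's.
- stand: Fixed plywood block, 200 (own x) x 92 (own y) mm. In its top a straight channel along x: blue floor 54 mm wide, 64 mm above this origin; green rails 19 mm wide on both long sides and a green stop 8 mm thick at the back end (-x), all 6 mm above the floor. Front end (+x) open, a sheer face down to bare table. Origin on its centre, 0 to 14 mm below the table top. z up. On either side of the table.
- stand_edge (a point): Middle of the front edge of the channel floor: 100 mm from the stand's origin along its x, at floor height; the axes are the stand's. The panel overhangs by as much as panel_front lies beyond this point along x. It should be 30 to 60 mm; beyond 70 mm the panel tips off. Panel and stand are hard: pressing half a millimetre deeper can add 20 N, so go down slowly by feel.
- tray: Fixed open foil tray, outer 250 (own x) x 180 (own y) mm, with an outward rim 10 mm wide all round, rim top 44 mm above the table; straight walls 4 mm thick. Inside 242 x 172 mm. Origin: centre of its underside, on the table; z up. May stand on either side of the table.
- tray_floor (a point): Centre of the tray's flat inner bottom, 4 mm above the tray's origin; the axes are the tray's.
- cup: Paper cup, white with green bands, loose, 66 mm wide at the top, 85 mm tall; origin at the centre of its foot. Leave alone.
- glue: Orange glue bottle with yellow cap, loose, 42 mm across, 115 mm tall; origin at the centre of its foot. Leave alone.
- paint: Blue paint jar with white lid, loose, 54 mm across, 55 mm tall; origin at the centre of its foot. Leave alone.
There are look-alikes about, which are no part of the job. Of the things like the panel, leave any that is blue, green or yellow; of the rest the larger one is meant.

How it is judged:
On the way, in this order (a step that is already met when the one before it is completed fails the run):
1. the panel lies flat on the stand with its front end 25 to 65 mm beyond the edge (x of panel_front in the frame of stand_edge between 0.025 and 0.065 m and z of panel in the frame of stand_edge between -0.003 and 0.003 m and angle between the z axis of panel and the z axis of stand, either way round below 0.04 rad), for 0.1 s.
2. the panel is held by the fingers, clear of the stand (contact force between the fingers and panel above 1 N and contact force between panel and stand below 0.05 N and z of panel in the frame of stand_edge above 0.015 m), for 0.2 s.
3. the panel, still held, is lowered to within 20 mm of the tray's bottom (contact force between the fingers and panel above 0.5 N and z of panel in the frame of tray_floor below 0.02 m and horizontal distance between panel and tray_floor below 0.05 m), for 0.1 s.
At the end, for the whole second after the job is handed in: the panel lies released and at rest, same face up, flat (within 0.06 rad) on the tray's bottom, its centre within 30 mm of the middle of the tray and its length within 0.26 rad of the tray's length (horizontal distance between panel and tray_floor below 0.03 m and z of panel in the frame of tray_floor between -0.003 and 0.004 m and angle between panel's own z axis and vertical below 0.06 rad and angle between the x axis of panel and the x axis of tray, either way round below 0.26 rad and linear speed of panel below 0.02 m/s and contact force between the fingers and panel below 0.05 N); the robot touches nothing.
It fails at once if the panel is pressed against the stand with more than 25 N (contact force between panel and stand above 25 N).
It fails at once if the panel is pressed against the tray with more than 25 N (contact force between panel and tray above 25 N).
It fails at once if the paper cup is moved more than 15 mm or tipped (distance of cup from where it was at the start of the episode above 0.015 m or angle between cup's own z axis and vertical above 0.2 rad).
It fails at once if the glue bottle is moved more than 15 mm or tipped (distance of glue from where it was at the start of the episode above 0.015 m or angle between glue's own z axis and vertical above 0.2 rad).
It fails at once if the paint jar is moved more than 15 mm or tipped (distance of paint from where it was at the start of the episode above 0.015 m or angle between paint's own z axis and vertical above 0.2 rad).
It also fails if it takes over 67 s, if anything falls off the work surface, if the arm or the gripper's body presses on something with over 40 N, if the wrist force passes 120 N, or if a joint passes its speed limit or range.

## Robot

A 7-joint arm with a two-finger parallel gripper is mounted at the origin on the work surface. World frame = base frame: x ahead of the robot, y to its left, z up, the work surface at z = 0. Lengths are in m, angles in rad, forces in N, time in s.
With the tool pointing down it reaches from about 0.4 to 0.875 m from the base axis. Payload 19.3 kg.
Tool frame: the origin (TCP) lies at the very end of the fingers, on their centre line; the grasp point (between the pads) lies 19 mm behind it; z points along the fingers, y is the direction in which the jaws open and shut (so a half turn about z gives the same grasp; the last joint's range is limited). The gripper opens to 85 mm and grips with 20 to 120 N. Pads are 22 mm wide; open, the fingers measure 114 mm over their backs; the gripper's body (76 mm by 85 mm) begins 54 mm behind the grasp point. The pads swing forward as they close: fully open they stand 13 mm farther back than shut.
Start: joints at [-1.306, 0.521, -0.036, 1.599, 0.021, 1.021, -0.113], TCP at [0.205, 0.59, 0.231] pointing down, gripper open.
Joint ranges: [-2.91, 2.91], [-0.3, 2.13], [-1.5, 1.42], [0.17, 2.43], [-1.26, 4.41], [0.16, 1.93], [-2.52, 2.52]. Speed limits (rad/s): [1.89, 1.89, 2.39, 2.39, 3.01, 3.01, 3.01].

## Interface

Orientations are given as [roll, pitch, yaw] about the fixed x, y, z axes, in that order (R = Rz(yaw) Ry(pitch) Rx(roll)).
In Python, from workcell import bot, viewer gives the robot as it stands.
- The arm moves only by the shell command python3 -m creep 'ROWS' [FORCE]. ROWS is JSON, a list of rows, each an object of numbers: "rx", "ry", "rz": the turn, a rotation vector about the tool's x, y, z in degrees; "tx", "ty", "tz": the shift along the tool's x, y, z in mm; "hand": the closure, from -1 (fully open) to 1 (shut), so that 0 is half open. In form: [{"rx": .., "ry": .., "rz": .., "tx": .., "ty": .., "tz": .., "hand": ..}, ...]. A call has 1 to 8 rows; each row is the pose to reach, as a shift and turn from the pose commanded when the call began, along the tool's axes at that moment; what a row does not reach only later rows make up. A row lasts 1/10 s, in which the tool goes at most 50 mm and 8.59 degrees, less where a joint would pass 70% of its speed; a pose out of reach is approached as far as the arm can. A call with a gripper value outside its range is refused whole. The fingers move at their own pace and stop on an object; FORCE is the grip in N (left out, the last holds). Time passes only in rows, so rows that repeat a pose let the fingers close. It gives the time, the measured TCP pose, the force and the opening at its end, in the units of the state.
- bot.observe(): the state, without advancing time (a new reading comes with each control period).
- viewer.grab_frame(name): name is "scene" or "top"; returns a dict with "pixels" (384x512x3 uint8, blue, green, red), "vertical_fov" (degrees; the focal length in pixels is half the picture's height over the tangent of half this angle, whatever the lens; pixels are square), "cx", "cy" (the principal point, pixels), "rvec" (rotation vector, rad) and "tvec" (3), from world to camera coordinates, as OpenCV has them. Camera axes: x right, y down, z forward; pixel columns grow to the right and rows downward; lengths in m; the calibration is good to about 2 mm. A picture is of the moment at which its call begins. There is no depth.
- bot.job_done(): hands the job in, once; it reports no verdict.
Trained networks look in a picture, given as the dict that the camera call returned (one of the last four; its "shot" number tells which), for a name from the list of things; names that differ only in an ending like _2 or _b are one class to them, and where a whole thing is asked for, a point or a joint stands for the part that bears it (a point fixed in the world has none). Each returns a list of dicts, best first, with "score" (0 to 1); they miss things now and then, are a little off and sometimes report something else, mostly with a low value. They report only what shows in the picture. A call takes as long as a camera call. They do not tell look-alikes from the thing itself.
- viewer.outline_of(target, picture): "mask" (384x512 bool, what is visible of it) and "bbox" ([left, top, right, bottom] in pixels, round what is visible of it).
The state is a dict: "clock": time; "qpos": joint angles; "qd": joint speeds; "joint_efforts": joint torques, N m; "position": TCP position; "tool_rot": TCP orientation; "force": force on the tool from outside, world axes, zero at the start; "moment": the same for the moment, N m; "grip_width": finger opening in m.
Only numpy, scipy, OpenCV 4.12 (cv2) and the standard library are available. Lean on these libraries where they do the work, as an engineer would, in place of code of your own. Each camera call takes 0.05 s, during which the arm holds its last target.

## Working session

There is one attempt and no reset: what is moved stays moved. The work goes in short steps, Python scripts to look and compute and a shell command to move; the robot and the scene stay as the last step left them, time stands still between calls to the robot, and variables do not carry over. Pictures are saved under pics/ and viewed, and the job is handed in when it is done.

```bash
ls -la; mkdir -p pics; cat > h.py <<'E'
import numpy as np, cv2
from workcell import bot, viewer
def cam(f):
    h=f["pixels"].shape[0]; fl=h/2/np.tan(np.radians(f["vertical_fov"])/2)
    K=np.array([[fl,0,f["cx"]],[0,fl,f["cy"]],[0,0,1.]]); R=cv2.Rodrigues(np.array(f["rvec"],float))[0]
    return K,R,np.array(f["tvec"],float).ravel()
def back(f,u,v,z):
    K,R,t=cam(f); d=R.T@np.linalg.inv(K)@np.array([u,v,1.]); c=-R.T@t
    return c+d*(z-c[2])/d[2]
def proj(f,P):
    K,R,t=cam(f); p=cv2.projectPoints(np.atleast_2d(np.array(P,float)),np.array(f["rvec"],float),t,K,None)[0]
    return p.reshape(-1,2)
E
python3 - <<'E'
from h import *
import pickle
s=bot.observe(); print({k:np.round(v,3).tolist() for k,v in s.items()})
for n in("scene","top"):
    f=viewer.grab_frame(n); cv2.imwrite(f"pics/{n}0.png",f["pixels"]); pickle.dump(f,open(f"{n}0.pkl","wb"))
    K,R,t=cam(f); print(n,f.keys(),K[0,0],(-R.T@t).round(3))
    for o in("panel","stand","tray","cup","glue","paint"):
        print(o,[(round(float(d["score"]),2),np.round(d["bbox"]).tolist()) for d in viewer.outline_of(o,f)])
E
```

```text
total 12
drwxr-xr-x  3 agent agent 4096 Dec  6 15:57 .
drwxr-xr-x 23 root  root  4096 Dec  6 15:57 ..
drwxr-xr-x  2 agent agent 4096 Dec  6 15:57 pics
{'clock': 0.0, 'qpos': [-1.306, 0.522, -0.036, 1.6, 0.021, 1.021, -0.113], 'qd': [-0.001, 0.001, -0.001, 0.001, 0.002, -0.001, 0.0], 'joint_efforts': [-0.0, -92.712, 1.979, -36.992, 0.018, 0.008, -0.0], 'position': [0.205, 0.59, 0.231], 'tool_rot': [-3.14, 0.0, 2.807], 'force': [0.557, -0.161, -0.383], 'moment': [-0.019, -0.025, -0.045], 'grip_width': 0.086}
scene dict_keys(['pixels', 'vertical_fov', 'cx', 'cy', 'rvec', 'tvec', 'shot']) 369.3050437452966 [0.975 0.569 0.551]
panel [(0.89, [79.0, 193.0, 138.0, 202.0]), (0.76, [260.0, 130.0, 278.0, 147.0]), (0.75, [179.0, 149.0, 225.0, 171.0]), (0.57, [252.0, 152.0, 267.0, 171.0]), (0.54, [257.0, 178.0, 291.0, 185.0])]
stand [(0.58, [163.0, 146.0, 231.0, 201.0])]
tray [(0.93, [279.0, 199.0, 428.0, 317.0])]
cup []
glue [(0.84, [160.0, 215.0, 185.0, 266.0])]
paint [(0.89, [254.0, 188.0, 272.0, 213.0])]
top dict_keys(['pixels', 'vertical_fov', 'cx', 'cy', 'rvec', 'tvec', 'shot']) 383.23716749290946 [ 0.316 -0.037  1.121]
panel [(0.83, [301.0, 232.0, 330.0, 268.0]), (0.81, [307.0, 160.0, 338.0, 208.0]), (0.76, [322.0, 88.0, 365.0, 128.0]), (0.7, [330.0, 273.0, 379.0, 314.0]), (0.57, [260.0, 220.0, 285.0, 252.0])]
stand [(0.83, [294.0, 139.0, 347.0, 212.0])]
tray [(0.7, [118.0, 156.0, 191.0, 254.0])]
cup []
glue [(0.58, [232.0, 94.0, 245.0, 117.0])]
paint [(0.58, [235.0, 183.0, 253.0, 205.0])]
```

```bash
python3 - <<'E'
import cv2
for n in("scene","top"):
    im=cv2.imread(f"pics/{n}0.png"); cv2.imwrite(f"pics/{n}0b.png",cv2.resize(im,(800,600),interpolation=cv2.INTER_CUBIC))
E
```

```text
(no output)
```

View pics/scene0b.png

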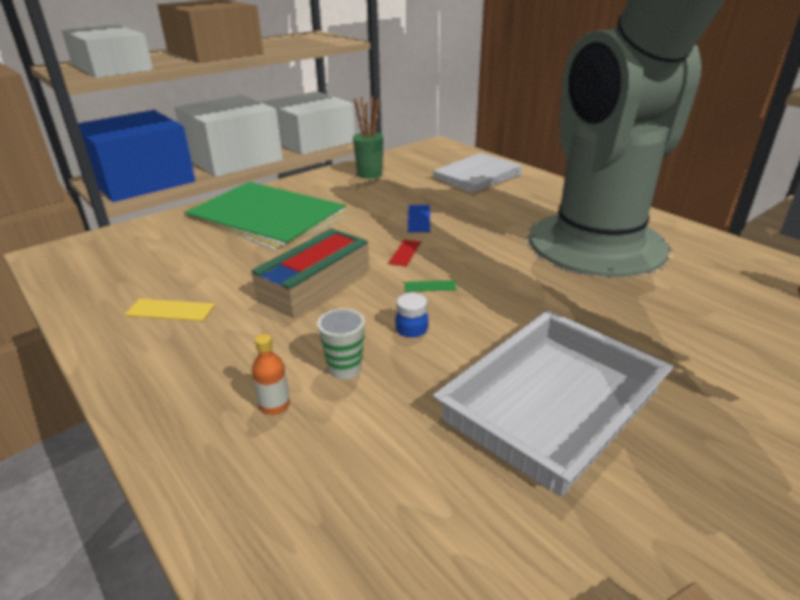

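View pics/top0b.png

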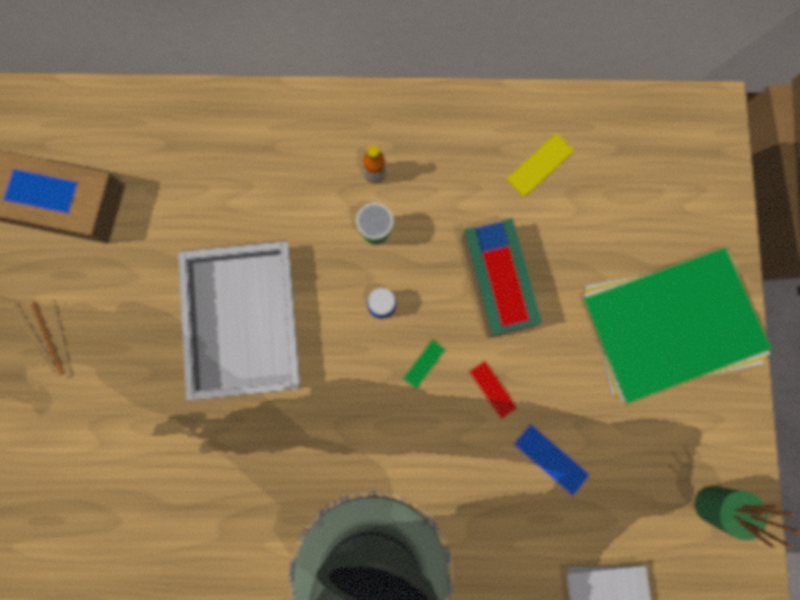

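```bash
python3 - <<'E'
from h import *
import pickle
for n in("scene","top"):
    f=pickle.load(open(f"{n}0.pkl","rb")); K,R,t=cam(f)
    print(n,R.round(2).tolist())
    print(proj(f,[[0,0,0],[.205,.59,.231],[.4,0,0],[.4,.2,0],[.4,-.2,0],[.6,0,0]]).round().tolist())
# px (512 scale) table hits
f=pickle.load(open("top0.pkl","rb"))
for name,u,v,z in [("cup foot",240,150,0),("glue",239.5,112,0),("paint",244,196,.0),("tray c",153,205,.0),("red",498*.64,287*.64,.06),("smallred",316,249,0),("yellow",346,106,0)]:
    print(name,back(f,u,v,z).round(3))
im=f["pixels"]; c=im[120:240,270:370]; cv2.imwrite("pics/crop1.png",cv2.resize(c,None,fx=5,fy=5,interpolation=cv2.INTER_CUBIC))
f=pickle.load(open("scene0.pkl","rb"));im=f["pixels"]; c=im[135:215,150:250]; cv2.imwrite("pics/crop2.png",cv2.resize(c,None,fx=6,fy=6,interpolation=cv2.INTER_CUBIC))
E
```

```text
scene [[-0.77, 0.64, -0.01], [0.35, 0.42, -0.84], [-0.53, -0.65, -0.55]]
[[382.0, 155.0], [655.0, 196.0], [291.0, 201.0], [352.0, 238.0], [245.0, 172.0], [230.0, 232.0]]
top [[0.0, -1.0, 0.02], [-0.99, -0.0, -0.15], [0.15, -0.02, -0.99]]
[[237.0, 368.0], [-32.0, 303.0], [238.0, 224.0], [170.0, 223.0], [307.0, 224.0], [239.0, 157.0]]
cup foot [ 0.622 -0.003  0.   ]
glue [ 0.741 -0.     0.   ]
paint [ 0.482 -0.016  0.   ]
tray c [0.454 0.251 0.   ]
red [ 0.509 -0.227  0.06 ]
smallred [ 0.327 -0.226  0.   ]
yellow [ 0.763 -0.328  0.   ]
```

View pics/crop1.png

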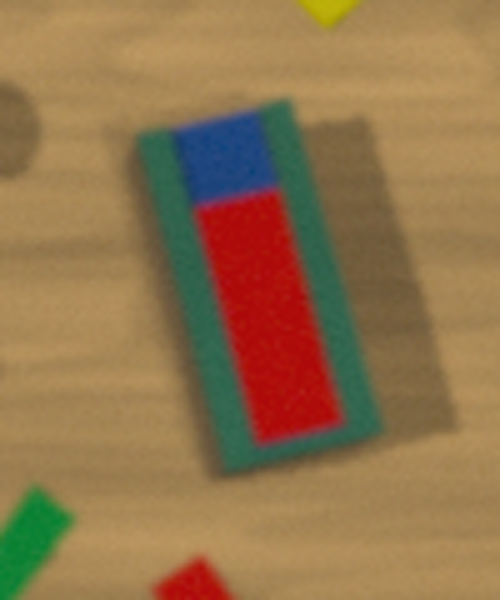

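View pics/crop2.png

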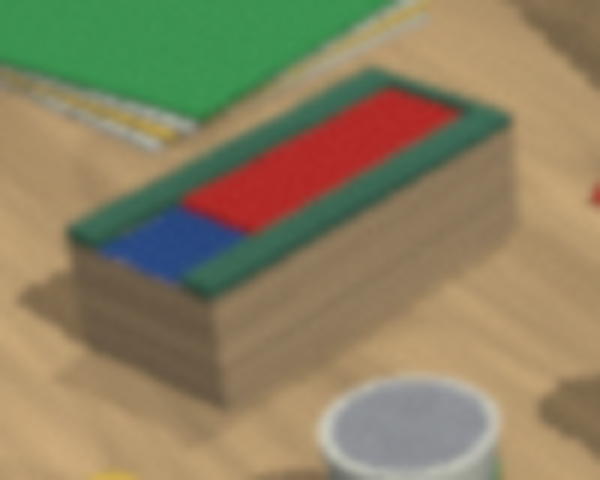

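```bash
cat > fit.py <<'E'
from h import *
from scipy.optimize import minimize
S=4
def rect(x0,x1,y0,y1,z): return np.array([[x0,y0,z],[x1,y0,z],[x1,y1,z],[x0,y1,z]],float)
def T(P,x,y,yaw,z=0):
    c,s=np.cos(yaw),np.sin(yaw); return P@np.array([[c,s,0],[-s,c,0],[0,0,1]])+[x,y,z]
def ras(f,polys,roi):
    l,t,r,b=roi; m=np.zeros(((b-t)*S,(r-l)*S),np.uint8)
    for P in polys:
        p=(proj(f,P)+0.5-[l,t])*S-0.5
        cv2.fillConvexPoly(m,np.round(p*16).astype(np.int32),255,shift=4)
    return cv2.resize(m,(r-l,b-t),interpolation=cv2.INTER_AREA).astype(float)/255
def loss(a,b): return np.abs(a-b).sum()/b.sum()
def hsv(f): return cv2.cvtColor(f["pixels"],cv2.COLOR_BGR2HSV).astype(int)
def redm(f,roi):
    l,t,r,b=roi; H=hsv(f)[t:b,l:r]; return ((H[...,1]>140)&((H[...,0]<8)|(H[...,0]>172))&(H[...,2]>90)).astype(float)
E
cat > fit0.py <<'E'
from fit import *
import pickle
fs={n:pickle.load(open(f"{n}0.pkl","rb")) for n in("scene","top")}
roi={"scene":(155,140,240,195),"top":(290,134,355,218)}
M={};RM={}
for n,f in fs.items():
    l,t,r,b=roi[n]; H=hsv(f)[t:b,l:r]
    gm=((H[...,0]>60)&(H[...,0]<130)&(H[...,1]>90))
    RM[n]=redm(f,roi[n]); m=(gm|(RM[n]>0)).astype(np.uint8)
    k,lab,st,_=cv2.connectedComponentsWithStats(m); i=1+np.argmax(st[1:,4]); m=lab==i
    M[n]=m.astype(float); RM[n]=RM[n]*m
    cv2.imwrite(f"pics/m_{n}.png",cv2.resize((M[n]*127+RM[n]*127).astype(np.uint8),None,fx=5,fy=5,interpolation=0))
def polys(p):
    x,y,yaw,h,g=p   # h floor height, g back gap
    st=[rect(-.1,.1,.027,.046,h+.006),rect(-.1,.1,-.046,-.027,h+.006),rect(-.1,-.092,-.046,.046,h+.006),rect(-.1,.1,-.027,.027,h)]
    pn=[rect(-.092+g,.048+g,-.025,.025,h+.003)]
    return [T(q,x,y,yaw) for q in st],[T(q,x,y,yaw) for q in pn]
def cost(p,ns=("scene","top")):
    a,b=polys(p); return sum(loss(ras(fs[n],a+b,roi[n]),M[n])+loss(ras(fs[n],b,roi[n]),RM[n]) for n in ns)
if __name__=="__main__":
  for ns in (("scene","top"),("scene",),("top",)):
    best=None
    for h in(.052,.06):
        p0=np.array([.51,-.225,.2,h,.006])
        sim=np.vstack([p0]+[p0+np.eye(5)[i]*[.02,.02,.1,.006,.006][i] for i in range(5)])
        r=minimize(cost,p0,args=(ns,),method="Nelder-Mead",options=dict(initial_simplex=sim,maxiter=600,xatol=1e-5,fatol=1e-5))
        if best is None or r.fun<best.fun: best=r
    print(ns,best.x.round(4),best.fun)
    if len(ns)==2: np.save("stand.npy",best.x)
  # tray
  rt={"scene":(265,185,445,330),"top":(105,145,205,265)}
  TM={}
  for n,f in fs.items():
    d=viewer.outline_of("tray",viewer.grab_frame(n))[0]["mask"]; l,t,r,b=rt[n]; TM[n]=d[t:b,l:r].astype(float); print(d.sum(),TM[n].sum())
  def tc(p,ns=("scene","top")):
    x,y,yaw=p
    P=np.vstack([rect(-.135,.135,-.1,.1,.044),rect(-.125,.125,-.09,.09,0)])
    c=0
    for n in ns:
        rim=T(P[:4],x,y,yaw); a=T(P,x,y,yaw); hull=a
        q=proj(fs[n],a); hl=cv2.convexHull(q.astype(np.float32),returnPoints=False).ravel()
        c+=loss(ras(fs[n],[a[hl]],rt[n]),TM[n])
    return c
  for ns in (("scene","top"),("scene",),("top",)):
   for yaw in (0.0,):
    r=minimize(tc,[.454,.251,yaw],args=(ns,),method="Nelder-Mead",options=dict(initial_simplex=[[.454,.251,yaw],[.474,.251,yaw],[.454,.271,yaw],[.454,.251,yaw+.1]],xatol=1e-5,fatol=1e-5))
    print("tray",ns,r.x.round(4),r.fun)
    if len(ns)==2: np.save("tray.npy",r.x)
E
python3 fit0.py
```

```text
('scene', 'top') [ 0.51  -0.225  0.2    0.052  0.006] inf
('scene',) [ 0.5269 -0.2398  0.2618  0.0552  0.0059] 0.46284164111944803
('top',) [ 0.51  -0.225  0.2    0.052  0.006] inf
9933 9933.0
6755 6755.0
tray ('scene', 'top') [0.4512 0.2438 0.1101] 0.04016797865213337
tray ('scene',) [0.4502 0.2441 0.1126] 0.01992171075618408
tray ('top',) [0.4519 0.2433 0.1101] 0.0159115252318544fit.py:13: RuntimeWarning: divide by zero encountered in scalar divide
  def loss(a,b): return np.abs(a-b).sum()/b.sum()
  np.max(np.abs(fsim[0] - fsim[1:])) <= fatol):
```

View mask.

```bash
python3 - <<'E'
from fit import *
import pickle
f=pickle.load(open("top0.pkl","rb")); H=hsv(f)
for u,v in [(319,184),(312,150),(303,170),(337,190),(350,180),(320,260)]: print(u,v,H[v,u])
f=pickle.load(open("scene0.pkl","rb")); H=hsv(f)
for u,v in [(205,160),(177,176),(171,171),(200,150),(192,180)]: print(u,v,H[v,u])
E
```

```text
319 184 [  0 240 173]
312 150 [107 200 125]
303 170 [43 70 91]
337 190 [ 76 129 101]
350 180 [ 18 126 117]
320 260 [  0 218 131]
205 160 [  0 199 176]
177 176 [109 173 128]
171 171 [ 76 105  95]
200 150 [ 19  92 163]
192 180 [53 57 90]
```

View pics/m_top.png

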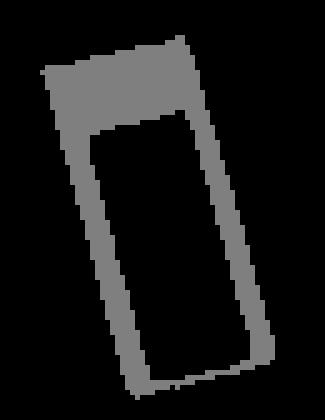

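View pics/m_scene.png

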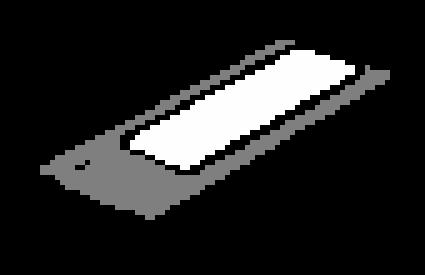

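```bash
python3 - <<'E'
s=open("fit0.py").read()
s=s.replace("gm=((H[...,0]>60)&(H[...,0]<130)&(H[...,1]>90))","gm=((H[...,0]>32)&(H[...,0]<130)&(H[...,1]>45)&(H[...,2]<150))")
s=s.replace("    k,lab,st","    rm8=RM[n].astype(np.uint8); k,lab,st,_=cv2.connectedComponentsWithStats(rm8); RM[n]=(lab==1+np.argmax(st[1:,4])).astype(float)\n    m=cv2.morphologyEx(((gm|(RM[n]>0))*255).astype(np.uint8),cv2.MORPH_CLOSE,np.ones((3,3)))//255; k,lab,st")
s=s.replace("RM[n]=RM[n]*m\n","pass\n")
s=s.replace("print(ns,best","print('terms',[(n,round(cost(best.x,(n,)),3)) for n in fs]); print(ns,best")
open("fit0.py","w").write(s)
E
python3 fit0.py; python3 - <<'E'
from fit0 import *
p=np.load("stand.npy"); ims=[]
for n,f in fs.items():
    l,t,r,b=roi[n]; im=cv2.resize(f["pixels"][t:b,l:r],None,fx=5,fy=5,interpolation=cv2.INTER_CUBIC)
    a,bb=polys(p)
    for q,c in [(x,(255,255,255)) for x in a]+[(x,(0,255,255)) for x in bb]:
        cv2.polylines(im,[np.round((proj(f,q)+.5-[l,t])*5-.5).astype(int)],True,c,1)
    ims.append(im)
h=max(i.shape[0] for i in ims); ims=[cv2.copyMakeBorder(i,0,h-i.shape[0],0,0,0) for i in ims]
cv2.imwrite("pics/ov.png",np.hstack(ims))
E
```

```text
terms [('scene', np.float64(0.273)), ('top', np.float64(0.103))]
('scene', 'top') [ 0.5297 -0.2356  0.2468  0.0573  0.0048] 0.37595465023231056
terms [('scene', np.float64(0.269)), ('top', np.float64(0.212))]
('scene',) [ 0.5326 -0.2324  0.2721  0.0596  0.0039] 0.2691963304326379
terms [('scene', np.float64(0.658)), ('top', np.float64(0.107))]
('top',) [ 0.527  -0.2345  0.2421  0.0634  0.0063] 0.1071193473957874
9860 9860.0
6860 6860.0
tray ('scene', 'top') [0.4511 0.2438 0.1096] 0.03938344506159461
tray ('scene',) [0.4506 0.2443 0.1138] 0.018469951875273435
tray ('top',) [0.4516 0.2432 0.1074] 0.018047790544789347
```

View pics/ov.png

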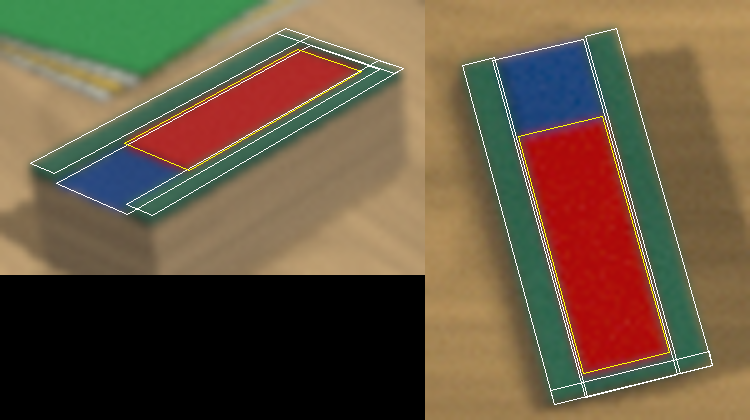

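Candidates in the top view (512-px scale): red panel in the stand (319,184), small red one on the table (316,249), blue (353,295), green (272,233), yellow (346,106). I ruled out the blue, green and yellow ones. Of the two reds, the one in the stand is larger, and the close crop confirms it lies in the blue and green channel, so that's the panel.

Fits: stand centre ≈(0.530,-0.236), yaw 0.246. Channel floor is at about 0.058. Tray ≈(0.451,0.244), yaw 0.11.

I'm now moving over towards the stand with the fingers closed, in two or three calls.

```bash
python3 -m creep '[{"tx":-40,"ty":-31,"rz":8.5,"hand":1},{"tx":-79,"ty":-62,"rz":17,"hand":1},{"tx":-118,"ty":-94,"rz":25.5,"hand":1},{"tx":-157,"ty":-125,"rz":34,"hand":1},{"tx":-196,"ty":-156,"rz":42.5,"hand":1},{"tx":-236,"ty":-188,"rz":51,"hand":1},{"tx":-275,"ty":-219,"rz":59.5,"hand":1},{"tx":-314,"ty":-250,"rz":68,"hand":1}]' 20
```

```text
schema error: expected keys rx, ry, rz, tx, ty, tz, hand
```

```bash
python3 -m creep '[{"rx":0,"ry":0,"rz":8.5,"tx":-40,"ty":-31,"tz":0,"hand":1},{"rx":0,"ry":0,"rz":17,"tx":-79,"ty":-62,"tz":0,"hand":1},{"rx":0,"ry":0,"rz":25.5,"tx":-118,"ty":-94,"tz":0,"hand":1},{"rx":0,"ry":0,"rz":34,"tx":-157,"ty":-125,"tz":0,"hand":1},{"rx":0,"ry":0,"rz":42.5,"tx":-196,"ty":-156,"tz":0,"hand":1},{"rx":0,"ry":0,"rz":51,"tx":-236,"ty":-188,"tz":0,"hand":1},{"rx":0,"ry":0,"rz":59.5,"tx":-275,"ty":-219,"tz":0,"hand":1},{"rx":0,"ry":0,"rz":68,"tx":-314,"ty":-250,"tz":0,"hand":1}]' 20
cat > tgt.py <<'E'
# usage: tgt.py x y z yaw -> tool-frame shift from the current measured pose
from h import *; import sys
from scipy.spatial.transform import Rotation as Ro
s=bot.observe(); R=Ro.from_euler("xyz",s["tool_rot"]); a=[float(v) for v in sys.argv[1:5]]
d=R.inv().apply(np.array(a[:3])-s["position"])*1000
G=Ro.from_euler("xyz",[np.pi,0,a[3]]); rv=np.degrees((R.inv()*G).as_rotvec())
print("pos",np.round(s["position"],4),"rot",np.round(s["tool_rot"],3),"q",np.round(s["qpos"],2)); print("t",d.round(1),"r",rv.round(2),"F",np.round(s["force"],2),"w",round(float(s["grip_width"]),4),"clk",s["clock"])
E
python3 tgt.py .5 -.1 .2 .246; python3 tgt.py .484 -.2472 .12 .246
```

```text
clock: 1.9
position: [0.4198, 0.2504, 0.2317]
tool_rot: [3.141, -0.001, 1.614]
force: [-0.1, 0.5, -0.1]
grip_width: 0.0002
pos [0.4198 0.2504 0.2317] rot [ 3.141e+00 -1.000e-03  1.614e+00] q [-0.92  0.32  0.33  1.96 -0.13  0.88 -0.48]
t [-353.6   65.    31.4] r [-0.000e+00 -5.000e-02  7.838e+01] F [-0.08  0.53 -0.11] w 0.0002 clk 1.9
pos [0.4198 0.2504 0.2317] rot [ 3.141e+00 -1.000e-03  1.614e+00] q [-0.92  0.32  0.33  1.96 -0.13  0.88 -0.48]
t [-500.    42.6  111.3] r [-0.000e+00 -5.000e-02  7.838e+01] F [-0.08  0.53 -0.11] w 0.0002 clk 1.9
```

```bash
python3 -m creep '[{"rx":0,"ry":0,"rz":8.5,"tx":-44,"ty":8,"tz":0,"hand":1},{"rx":0,"ry":0,"rz":17,"tx":-88,"ty":16,"tz":0,"hand":1},{"rx":0,"ry":0,"rz":25.5,"tx":-132,"ty":24,"tz":0,"hand":1},{"rx":0,"ry":0,"rz":34,"tx":-177,"ty":32,"tz":0,"hand":1},{"rx":0,"ry":0,"rz":42.5,"tx":-221,"ty":40,"tz":0,"hand":1},{"rx":0,"ry":0,"rz":51,"tx":-265,"ty":48,"tz":0,"hand":1},{"rx":0,"ry":0,"rz":59.5,"tx":-310,"ty":56,"tz":0,"hand":1},{"rx":0,"ry":0,"rz":68,"tx":-354,"ty":65,"tz":0,"hand":1}]'
python3 tgt.py .484 -.2472 .12 .246
```

```text
clock: 2.7
position: [0.5016, -0.1, 0.2316]
tool_rot: [3.142, -0.001, 0.427]
force: [0.4, 1.5, -0.6]
grip_width: 0.0002
pos [ 0.5016 -0.1     0.2316] rot [ 3.142e+00 -1.000e-03  4.270e-01] q [-0.44  0.42  0.7   1.92 -0.33  0.92 -0.72]
t [-77.1 126.7 111.6] r [ 0.   -0.05 10.39] F [ 0.35  1.48 -0.57] w 0.0002 clk 2.7
```

```bash
python3 -m creep '[{"rx":0,"ry":0,"rz":5,"tx":-20,"ty":32,"tz":15,"hand":1},{"rx":0,"ry":0,"rz":10.4,"tx":-39,"ty":64,"tz":40,"hand":1},{"rx":0,"ry":0,"rz":10.4,"tx":-58,"ty":96,"tz":70,"hand":1},{"rx":0,"ry":0,"rz":10.4,"tx":-77,"ty":127,"tz":105,"hand":1},{"rx":0,"ry":0,"rz":10.4,"tx":-77,"ty":127,"tz":112,"hand":1},{"rx":0,"ry":0,"rz":10.4,"tx":-77,"ty":127,"tz":112,"hand":1},{"rx":0,"ry":0,"rz":10.4,"tx":-77,"ty":127,"tz":112,"hand":1}]'
python3 tgt.py .4841 -.247 .061 .246
python3 - <<'E'
from h import *
f=viewer.grab_frame("scene"); p=proj(f,bot.observe()["position"])[0]; im=f["pixels"]; cv2.imwrite("pics/a1.png",cv2.resize(im[80:230,130:330],None,fx=4,fy=4,interpolation=cv2.INTER_CUBIC)); print(p, (p-[130,80])*4)
E
```

```text
clock: 3.4
position: [0.4853, -0.2451, 0.1198]
tool_rot: [-3.141, -0.001, 0.252]
force: [-0.0, 1.0, 0.2]
grip_width: 0.0001
pos [ 0.4853 -0.2451  0.1198] rot [-3.141e+00 -1.000e-03  2.520e-01] q [-0.06  0.63  0.6   1.93 -0.52  0.73 -0.47]
t [-1.7  1.5 58.8] r [-0.01 -0.03  0.37] F [-0.01  1.03  0.24] w 0.0001 clk 3.4
[209.35758222 138.00494732] [317.43032889 232.01978929]
```

View pics/a1.png

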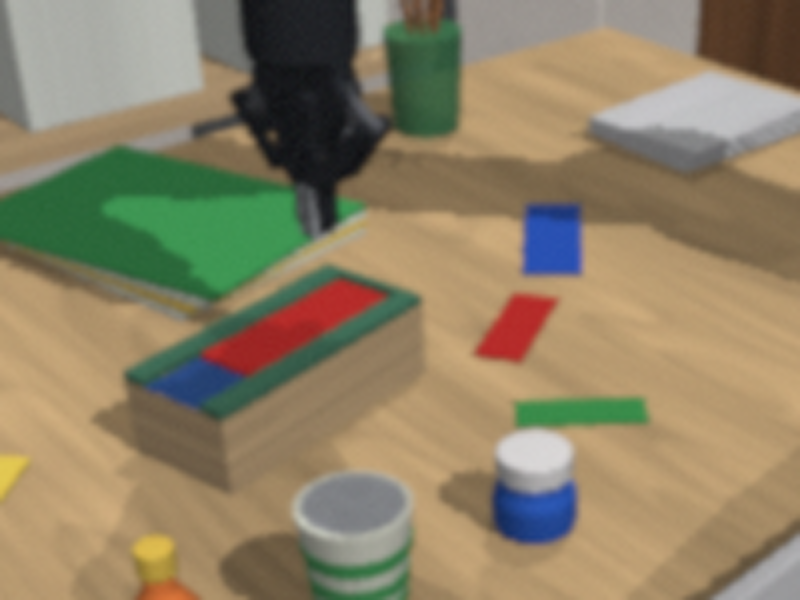

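```bash
cat > chk.py <<'E'
# prints z, force; exits 1 if upward force beyond the limit given
from h import *; import sys
s=bot.observe(); print("z %.4f F %s clk %.1f"%(s["position"][2],np.round(s["force"],1),s["clock"])); sys.exit(1 if abs(s["force"][2])>float(sys.argv[1]) else 0)
E
python3 -m creep '[{"rx":0,"ry":0,"rz":0,"tx":-1,"ty":1,"tz":15,"hand":1},{"rx":0,"ry":0,"rz":0,"tx":-1,"ty":1,"tz":30,"hand":1},{"rx":0,"ry":0,"rz":0,"tx":-1,"ty":1,"tz":45,"hand":1},{"rx":0,"ry":0,"rz":0,"tx":-1,"ty":1,"tz":49,"hand":1},{"rx":0,"ry":0,"rz":0,"tx":-1,"ty":1,"tz":49,"hand":1},{"rx":0,"ry":0,"rz":0,"tx":-1,"ty":1,"tz":49,"hand":1},{"rx":0,"ry":0,"rz":0,"tx":-1,"ty":1,"tz":49,"hand":1}]'; python3 tgt.py .4841 -.247 .061 .246; python3 chk.py 3
```

```text
clock: 4.15
position: [0.4843, -0.2472, 0.0707]
tool_rot: [3.141, -0.001, 0.251]
force: [0.0, -0.3, -0.9]
grip_width: -0.0
pos [ 0.4843 -0.2472  0.0707] rot [ 3.141e+00 -1.000e-03  2.510e-01] q [-0.01  0.7   0.53  1.96 -0.58  0.64 -0.42]
t [-0.1 -0.3  9.7] r [ 0.03 -0.03  0.31] F [ 0.01 -0.31 -0.93] w -0.0 clk 4.15
z 0.0707 F [ 0.  -0.3 -0.9] clk 4.2
```

```bash
python3 - <<'E'
from h import *
for n in("scene","top"):
    f=viewer.grab_frame(n); p=proj(f,bot.observe()["position"])[0].astype(int); im=f["pixels"]; u,v=p; cv2.imwrite(f"pics/b_{n}.png",cv2.resize(im[v-45:v+45,u-60:u+60],None,fx=6,fy=6,interpolation=cv2.INTER_CUBIC)); print(p)
E
```

```text
[210 153]
[326 191]
```

View pics/b_scene.png

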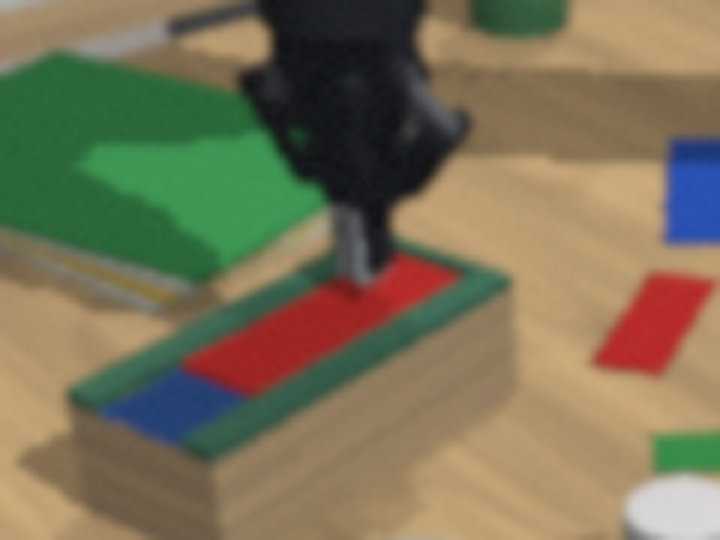

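The closed fingertips are centred over the panel at crop (360,290), with a small gap left. I'm going down by feel in 0.3 mm calls, checking the force after each one.

```bash
c() { python3 chk.py 2.5; }; 
python3 -m creep '[{"rx":0,"ry":0,"rz":0,"tx":0,"ty":0,"tz":0.5,"hand":1},{"rx":0,"ry":0,"rz":0,"tx":0,"ty":0,"tz":1,"hand":1}]' >/dev/null && c &&
python3 -m creep '[{"rx":0,"ry":0,"rz":0,"tx":0,"ty":0,"tz":0.3,"hand":1}]' >/dev/null && c &&
python3 -m creep '[{"rx":0,"ry":0,"rz":0,"tx":0,"ty":0,"tz":0.3,"hand":1}]' >/dev/null && c &&
python3 -m creep '[{"rx":0,"ry":0,"rz":0,"tx":0,"ty":0,"tz":0.3,"hand":1}]' >/dev/null && c &&
python3 -m creep '[{"rx":0,"ry":0,"rz":0,"tx":0,"ty":0,"tz":0.3,"hand":1}]' >/dev/null && c &&
python3 -m creep '[{"rx":0,"ry":0,"rz":0,"tx":0,"ty":0,"tz":0.3,"hand":1}]' >/dev/null && c &&
python3 -m creep '[{"rx":0,"ry":0,"rz":0,"tx":0,"ty":0,"tz":0.3,"hand":1}]' >/dev/null && c &&
python3 -m creep '[{"rx":0,"ry":0,"rz":0,"tx":0,"ty":0,"tz":0.3,"hand":1}]' >/dev/null && c &&
python3 -m creep '[{"rx":0,"ry":0,"rz":0,"tx":0,"ty":0,"tz":0.3,"hand":1}]' >/dev/null && c &&
python3 -m creep '[{"rx":0,"ry":0,"rz":0,"tx":0,"ty":0,"tz":0.3,"hand":1}]' >/dev/null && c &&
python3 -m creep '[{"rx":0,"ry":0,"rz":0,"tx":0,"ty":0,"tz":0.3,"hand":1}]' >/dev/null && c
```

```text
z 0.0694 F [ 1.2 -1.1  0.5] clk 4.5
z 0.0690 F [-0.2  0.5  0.1] clk 4.5
z 0.0687 F [ 0.7 -0.   0.2] clk 4.7
z 0.0684 F [-0.3 -0.7  0.8] clk 4.8
z 0.0681 F [ 0.7 -0.4  0.3] clk 4.8
z 0.0678 F [ 0.2  0.5 -0.2] clk 5.0
z 0.0675 F [ 0.6  0.6 -0.7] clk 5.0
z 0.0672 F [ 0.4 -0.9 -0.1] clk 5.2
z 0.0669 F [0.1 0.2 0.1] clk 5.2
z 0.0666 F [ 0.3 -0.4  0.3] clk 5.3
z 0.0663 F [-0.8 -0.3 -0.3] clk 5.5
```

```bash
c() { python3 chk.py 2.5; }; 
python3 -m creep '[{"rx":0,"ry":0,"rz":0,"tx":0,"ty":0,"tz":0.3,"hand":1}]' >/dev/null && c &&
python3 -m creep '[{"rx":0,"ry":0,"rz":0,"tx":0,"ty":0,"tz":0.3,"hand":1}]' >/dev/null && c &&
python3 -m creep '[{"rx":0,"ry":0,"rz":0,"tx":0,"ty":0,"tz":0.3,"hand":1}]' >/dev/null && c &&
python3 -m creep '[{"rx":0,"ry":0,"rz":0,"tx":0,"ty":0,"tz":0.3,"hand":1}]' >/dev/null && c &&
python3 -m creep '[{"rx":0,"ry":0,"rz":0,"tx":0,"ty":0,"tz":0.3,"hand":1}]' >/dev/null && c &&
python3 -m creep '[{"rx":0,"ry":0,"rz":0,"tx":0,"ty":0,"tz":0.3,"hand":1}]' >/dev/null && c &&
python3 -m creep '[{"rx":0,"ry":0,"rz":0,"tx":0,"ty":0,"tz":0.3,"hand":1}]' >/dev/null && c &&
python3 -m creep '[{"rx":0,"ry":0,"rz":0,"tx":0,"ty":0,"tz":0.3,"hand":1}]' >/dev/null && c &&
python3 -m creep '[{"rx":0,"ry":0,"rz":0,"tx":0,"ty":0,"tz":0.3,"hand":1}]' >/dev/null && c &&
python3 -m creep '[{"rx":0,"ry":0,"rz":0,"tx":0,"ty":0,"tz":0.3,"hand":1}]' >/dev/null && c &&
python3 -m creep '[{"rx":0,"ry":0,"rz":0,"tx":0,"ty":0,"tz":0.3,"hand":1}]' >/dev/null && c &&
python3 -m creep '[{"rx":0,"ry":0,"rz":0,"tx":0,"ty":0,"tz":0.3,"hand":1}]' >/dev/null && c &&
python3 -m creep '[{"rx":0,"ry":0,"rz":0,"tx":0,"ty":0,"tz":0.3,"hand":1}]' >/dev/null && c &&
python3 -m creep '[{"rx":0,"ry":0,"rz":0,"tx":0,"ty":0,"tz":0.3,"hand":1}]' >/dev/null && c
```

```text
z 0.0660 F [ 0.4  0.5 -1.3] clk 5.5
z 0.0657 F [-0.3  0.3 -0.2] clk 5.7
z 0.0654 F [ 0.1 -0.7 -1.2] clk 5.8
z 0.0651 F [-0.1 -0.3  0.2] clk 5.8
z 0.0648 F [ 0.7  0.2 -0. ] clk 6.0
z 0.0645 F [ 0.5  0.5 -0.7] clk 6.0
z 0.0642 F [ 0.2  0.5 -0.4] clk 6.2
z 0.0639 F [-1.2  0.1  0.1] clk 6.2
z 0.0636 F [-0.   0.1  0.5] clk 6.3
z 0.0633 F [ 0.  -0.1 -0.1] clk 6.5
z 0.0630 F [-0.2 -0.3 -0. ] clk 6.5
z 0.0627 F [ 0.1 -0.7  0.5] clk 6.7
z 0.0624 F [-0.1  0.7 -0.3] clk 6.8
z 0.0621 F [-0.1  0.6 -0.1] clk 6.8
```

```bash
c() { python3 chk.py 2.5; }; 
python3 -m creep '[{"rx":0,"ry":0,"rz":0,"tx":0,"ty":0,"tz":0.2,"hand":1}]' >/dev/null && c &&
python3 -m creep '[{"rx":0,"ry":0,"rz":0,"tx":0,"ty":0,"tz":0.2,"hand":1}]' >/dev/null && c &&
python3 -m creep '[{"rx":0,"ry":0,"rz":0,"tx":0,"ty":0,"tz":0.2,"hand":1}]' >/dev/null && c &&
python3 -m creep '[{"rx":0,"ry":0,"rz":0,"tx":0,"ty":0,"tz":0.2,"hand":1}]' >/dev/null && c &&
python3 -m creep '[{"rx":0,"ry":0,"rz":0,"tx":0,"ty":0,"tz":0.2,"hand":1}]' >/dev/null && c &&
python3 -m creep '[{"rx":0,"ry":0,"rz":0,"tx":0,"ty":0,"tz":0.2,"hand":1}]' >/dev/null && c &&
python3 -m creep '[{"rx":0,"ry":0,"rz":0,"tx":0,"ty":0,"tz":0.2,"hand":1}]' >/dev/null && c &&
python3 -m creep '[{"rx":0,"ry":0,"rz":0,"tx":0,"ty":0,"tz":0.2,"hand":1}]' >/dev/null && c &&
python3 -m creep '[{"rx":0,"ry":0,"rz":0,"tx":0,"ty":0,"tz":0.2,"hand":1}]' >/dev/null && c &&
python3 -m creep '[{"rx":0,"ry":0,"rz":0,"tx":0,"ty":0,"tz":0.2,"hand":1}]' >/dev/null && c &&
python3 -m creep '[{"rx":0,"ry":0,"rz":0,"tx":0,"ty":0,"tz":0.2,"hand":1}]' >/dev/null && c &&
python3 -m creep '[{"rx":0,"ry":0,"rz":0,"tx":0,"ty":0,"tz":0.2,"hand":1}]' >/dev/null && c &&
python3 -m creep '[{"rx":0,"ry":0,"rz":0,"tx":0,"ty":0,"tz":0.2,"hand":1}]' >/dev/null && c &&
python3 -m creep '[{"rx":0,"ry":0,"rz":0,"tx":0,"ty":0,"tz":0.2,"hand":1}]' >/dev/null && c
```

```text
z 0.0619 F [-0.2 -0.  -0.4] clk 7.0
z 0.0617 F [ 0.8  0.1 -0.7] clk 7.0
z 0.0615 F [-0.7  1.1 -0.6] clk 7.2
z 0.0613 F [-0.8 -0.5  0. ] clk 7.2
z 0.0611 F [-0.3  0.   0.1] clk 7.3
z 0.0609 F [ 0.1 -0.4 -0.7] clk 7.5
z 0.0607 F [ 0.7  0.4 -0.6] clk 7.5
z 0.0605 F [ 0.   0.4 -0.4] clk 7.7
z 0.0604 F [-2.1  1.4  7.9] clk 7.8
```

```bash
python3 -m creep '[{"rx":0,"ry":0,"rz":0,"tx":0,"ty":0,"tz":0,"hand":1},{"rx":0,"ry":0,"rz":0,"tx":0,"ty":0,"tz":0,"hand":1}]' >/dev/null ; python3 chk.py 13 &&
python3 -m creep '[{"rx":0,"ry":0,"rz":0,"tx":0.5,"ty":0,"tz":0,"hand":1},{"rx":0,"ry":0,"rz":0,"tx":1,"ty":0,"tz":0,"hand":1},{"rx":0,"ry":0,"rz":0,"tx":2,"ty":0,"tz":0,"hand":1}]' >/dev/null ; python3 chk.py 13 &&
python3 -m creep '[{"rx":0,"ry":0,"rz":0,"tx":1,"ty":0,"tz":0,"hand":1},{"rx":0,"ry":0,"rz":0,"tx":2,"ty":0,"tz":0,"hand":1},{"rx":0,"ry":0,"rz":0,"tx":3,"ty":0,"tz":0,"hand":1}]' >/dev/null ; python3 chk.py 13
```

```text
z 0.0604 F [0.1 1.2 5.4] clk 8.0
z 0.0604 F [-4.  -0.8  6.5] clk 8.2
z 0.0604 F [-3.  -1.4  6. ] clk 8.6
```

```bash
python3 -m creep '[{"rx":0,"ry":0,"rz":0,"tx":0,"ty":0,"tz":0.07,"hand":1},{"rx":0,"ry":0,"rz":0,"tx":1,"ty":0,"tz":0.07,"hand":1}]' >/dev/null ; python3 chk.py 13 &&
python3 -m creep '[{"rx":0,"ry":0,"rz":0,"tx":1,"ty":0,"tz":0,"hand":1},{"rx":0,"ry":0,"rz":0,"tx":2.5,"ty":0,"tz":0,"hand":1},{"rx":0,"ry":0,"rz":0,"tx":4,"ty":0,"tz":0,"hand":1}]' >/dev/null ; python3 chk.py 13 &&
python3 -m creep '[{"rx":0,"ry":0,"rz":0,"tx":1.5,"ty":0,"tz":0,"hand":1},{"rx":0,"ry":0,"rz":0,"tx":3,"ty":0,"tz":0,"hand":1},{"rx":0,"ry":0,"rz":0,"tx":5,"ty":0,"tz":0,"hand":1}]' >/dev/null ; python3 chk.py 13
cat > look.py <<'E'
from fit import *
from fit0 import polys
import sys
n0=sys.argv[1]; p=np.load("stand.npy").copy()
fs={n:viewer.grab_frame(n) for n in("scene","top")}
ro={"scene":(140,135,245,215),"top":(285,110,355,218)}
s=bot.observe(); d=np.array([np.cos(p[2]),np.sin(p[2])])
tx=(s["position"][:2]-p[:2])@d
for n,f in fs.items():
    m=redm(f,ro[n]); l,t,r,b=ro[n]
    # ends of red along the channel centre line, at panel-top height
    g=np.linspace(-.12,.19,1500); P=np.c_[p[0]+g*d[0],p[1]+g*d[1],0*g+p[3]+.003]
    q=np.round(proj(f,P)-[l,t]).astype(int); ok=(q[:,0]>=0)&(q[:,1]>=0)&(q[:,0]<r-l)&(q[:,1]<b-t)
    v=np.zeros(len(g)); v[ok]=m[q[ok,1],q[ok,0]]
    w=np.where(v>.5)[0]; print(n,"red from %.4f to %.4f (stand x); overhang %.1f mm"%(g[w[0]],g[w[-1]],(g[w[-1]]-.1)*1000))
    cv2.imwrite(f"pics/{n0}_{n}.png",cv2.resize(f["pixels"][t:b,l:r],None,fx=5.5,fy=5.5,interpolation=cv2.INTER_CUBIC))
print("tool stand-x %.4f"%tx, "clk",s["clock"])
E
python3 look.py c
```

```text
z 0.0604 F [-3.  -0.6  7.4] clk 8.8
z 0.0604 F [-4.1 -1.   7.3] clk 9.1
z 0.0604 F [-4.4 -1.3  8.1] clk 9.3
scene red from -0.0724 to 0.0686 (stand x); overhang -31.4 mmTraceback (most recent call last):
  File "look.py", line 15, in <module>
    w=np.where(v>.5)[0]; print(n,"red from %.4f to %.4f (stand x); overhang %.1f mm"%(g[w[0]],g[w[-1]],(g[w[-1]]-.1)*1000))
                                                                                        ~^^^
IndexError: index 0 is out of bounds for axis 0 with size 0
```

View pics/c_scene.png

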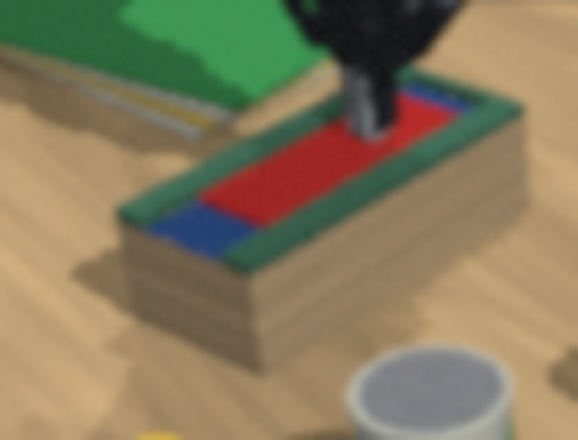

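The panel moves with the fingertips and its front end is now at stand x ≈ 69 mm. I'll keep sliding it with a force check after each call.

```bash
sed -i 's/w=np.where(v>.5)\[0\]; print/w=np.where(v>.5)[0]; len(w) and print/' look.py
python3 -m creep '[{"rx":0,"ry":0,"rz":0,"tx":1.5,"ty":0,"tz":0,"hand":1},{"rx":0,"ry":0,"rz":0,"tx":3,"ty":0,"tz":0,"hand":1},{"rx":0,"ry":0,"rz":0,"tx":5,"ty":0,"tz":0,"hand":1},{"rx":0,"ry":0,"rz":0,"tx":7,"ty":0,"tz":0,"hand":1},{"rx":0,"ry":0,"rz":0,"tx":9,"ty":0,"tz":0,"hand":1}]' >/dev/null ; python3 chk.py 13 &&
python3 -m creep '[{"rx":0,"ry":0,"rz":0,"tx":2,"ty":0,"tz":0,"hand":1},{"rx":0,"ry":0,"rz":0,"tx":4,"ty":0,"tz":0,"hand":1},{"rx":0,"ry":0,"rz":0,"tx":6,"ty":0,"tz":0,"hand":1},{"rx":0,"ry":0,"rz":0,"tx":8,"ty":0,"tz":0,"hand":1},{"rx":0,"ry":0,"rz":0,"tx":10,"ty":0,"tz":0,"hand":1}]' >/dev/null ; python3 chk.py 13 &&
python3 -m creep '[{"rx":0,"ry":0,"rz":0,"tx":2,"ty":0,"tz":0,"hand":1},{"rx":0,"ry":0,"rz":0,"tx":4,"ty":0,"tz":0,"hand":1},{"rx":0,"ry":0,"rz":0,"tx":6,"ty":0,"tz":0,"hand":1},{"rx":0,"ry":0,"rz":0,"tx":8,"ty":0,"tz":0,"hand":1},{"rx":0,"ry":0,"rz":0,"tx":10,"ty":0,"tz":0,"hand":1}]' >/dev/null ; python3 chk.py 13; python3 look.py d
```

```text
z 0.0604 F [-3.9  0.1  8.5] clk 9.9
z 0.0604 F [-4.5 -1.1  8.4] clk 10.4
z 0.0604 F [-4.4 -0.8  7.5] clk 10.9
scene red from -0.0418 to 0.0969 (stand x); overhang -3.1 mm
tool stand-x -0.0031 clk 11.05
```

View pics/d_scene.png

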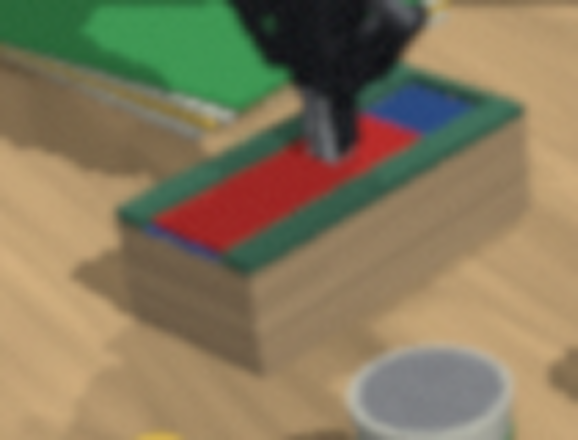

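```bash

python3 -m creep '[{"rx":0,"ry":0,"rz":0,"tx":2,"ty":0,"tz":0,"hand":1},{"rx":0,"ry":0,"rz":0,"tx":4,"ty":0,"tz":0,"hand":1},{"rx":0,"ry":0,"rz":0,"tx":6,"ty":0,"tz":0,"hand":1},{"rx":0,"ry":0,"rz":0,"tx":8,"ty":0,"tz":0,"hand":1},{"rx":0,"ry":0,"rz":0,"tx":10,"ty":0,"tz":0,"hand":1},{"rx":0,"ry":0,"rz":0,"tx":12,"ty":0,"tz":0,"hand":1}]' >/dev/null ; python3 chk.py 13 &&
python3 -m creep '[{"rx":0,"ry":0,"rz":0,"tx":2,"ty":0,"tz":0,"hand":1},{"rx":0,"ry":0,"rz":0,"tx":4,"ty":0,"tz":0,"hand":1},{"rx":0,"ry":0,"rz":0,"tx":6,"ty":0,"tz":0,"hand":1},{"rx":0,"ry":0,"rz":0,"tx":8,"ty":0,"tz":0,"hand":1},{"rx":0,"ry":0,"rz":0,"tx":10,"ty":0,"tz":0,"hand":1},{"rx":0,"ry":0,"rz":0,"tx":12,"ty":0,"tz":0,"hand":1}]' >/dev/null ; python3 chk.py 13 &&
python3 -m creep '[{"rx":0,"ry":0,"rz":0,"tx":2,"ty":0,"tz":0,"hand":1},{"rx":0,"ry":0,"rz":0,"tx":4,"ty":0,"tz":0,"hand":1},{"rx":0,"ry":0,"rz":0,"tx":6,"ty":0,"tz":0,"hand":1},{"rx":0,"ry":0,"rz":0,"tx":8,"ty":0,"tz":0,"hand":1},{"rx":0,"ry":0,"rz":0,"tx":10,"ty":0,"tz":0,"hand":1},{"rx":0,"ry":0,"rz":0,"tx":12,"ty":0,"tz":0,"hand":1}]' >/dev/null ; python3 chk.py 13; python3 look.py e
```

```text
z 0.0605 F [-4.2 -0.7  7.5] clk 11.7
z 0.0605 F [-3.2 -1.6  8. ] clk 12.2
z 0.0605 F [-4.2 -1.1  8. ] clk 12.8
scene red from -0.0052 to 0.1342 (stand x); overhang 34.2 mm
tool stand-x 0.0329 clk 12.95
```

View pics/e_scene.png

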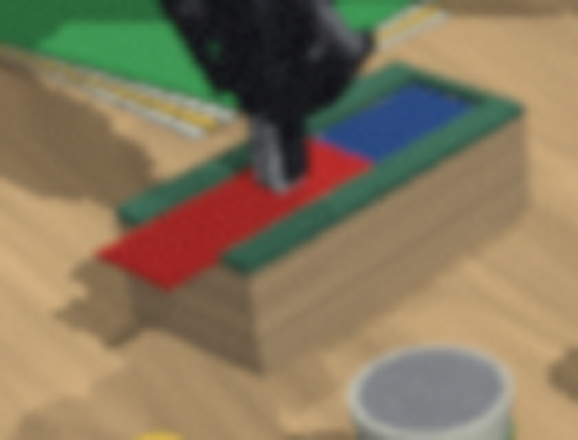

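```bash

python3 -m creep '[{"rx":0,"ry":0,"rz":0,"tx":2,"ty":0,"tz":0,"hand":1},{"rx":0,"ry":0,"rz":0,"tx":4,"ty":0,"tz":0,"hand":1},{"rx":0,"ry":0,"rz":0,"tx":6,"ty":0,"tz":0,"hand":1},{"rx":0,"ry":0,"rz":0,"tx":8,"ty":0,"tz":0,"hand":1},{"rx":0,"ry":0,"rz":0,"tx":9.5,"ty":0,"tz":0,"hand":1},{"rx":0,"ry":0,"rz":0,"tx":11,"ty":0,"tz":0,"hand":1},{"rx":0,"ry":0,"rz":0,"tx":11,"ty":0,"tz":0,"hand":1}]' >/dev/null ; python3 chk.py 13;
python3 -m creep '[{"rx":0,"ry":0,"rz":0,"tx":0,"ty":0,"tz":-1,"hand":1},{"rx":0,"ry":0,"rz":0,"tx":0,"ty":0,"tz":-4,"hand":1},{"rx":0,"ry":0,"rz":0,"tx":0,"ty":0,"tz":-20,"hand":1},{"rx":0,"ry":0,"rz":0,"tx":0,"ty":0,"tz":-50,"hand":-1},{"rx":0,"ry":0,"rz":0,"tx":0,"ty":0,"tz":-80,"hand":-1},{"rx":0,"ry":0,"rz":0,"tx":0,"ty":0,"tz":-80,"hand":-1}]' >/dev/null ; python3 chk.py 3; python3 look.py f
```

```text
z 0.0605 F [-2.8 -0.6  6.9] clk 13.7
z 0.1449 F [-0.5 -0.3  0.7] clk 14.2
scene red from 0.0045 to 0.1441 (stand x); overhang 44.1 mm
tool stand-x 0.0444 clk 14.35
```

View pics/f_scene.png

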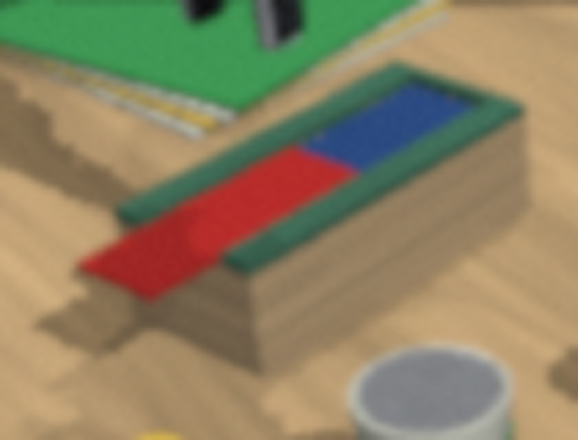

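View pics/f_top.png

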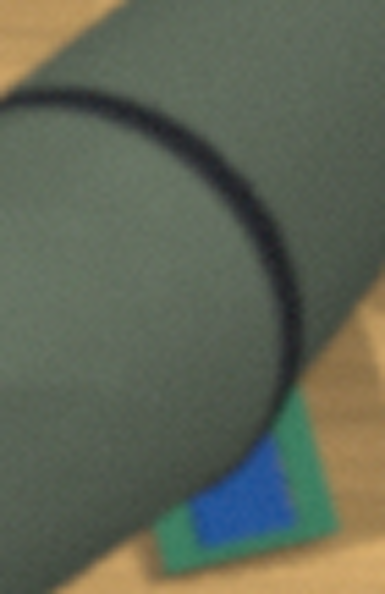

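```bash
python3 - <<'E'
from fit import *
p=np.load("stand.npy"); f=viewer.grab_frame("scene"); ro=(140,135,245,215); m=redm(f,ro)
k,lab,st,_=cv2.connectedComponentsWithStats(m.astype(np.uint8)); m=(lab==1+np.argmax(st[1:,4])).astype(float)
# near rail hides lower part of the near long edge: render with rail cut out
c,s=np.cos(p[2]),np.sin(p[2])
def cost(q,h):
    sx,sy,yw=q; P=rect(-.07,.07,-.025,.025,h+.003); P=T(P,sx,sy,yw)
    a=ras(f,[T(P,*p[:3])],ro)
    rails=ras(f,[T(rect(-.1,.1,sg*.027,sg*.046,h+.006),*p[:3]) for sg in(1,)],ro)
    wall=ras(f,[T(np.array([[-.1,.027,h],[.1,.027,h],[.1,.027,h+.006],[-.1,.027,h+.006]]),*p[:3])],ro)
    return loss(a*(1-np.maximum(rails,wall)),m)
for h in(.0565,.0575,.0585):
    r=minimize(cost,[.075,0,0],args=(h,),method="Nelder-Mead",options=dict(initial_simplex=[[.075,0,0],[.08,0,0],[.075,.004,0],[.075,0,.04]],xatol=1e-5,fatol=1e-5)); print(h,r.x.round(4),r.fun)
print(bot.observe()["grip_width"])
E
python3 tgt.py .6538 -.2043 .145 .246
```

```text
0.0565 [ 0.0742 -0.0009  0.0322] 0.07392046799496423
0.0575 [0.0752 0.0012 0.0304] 0.06699730872741254
0.0585 [0.0766 0.0025 0.0249] 0.07127388410189144
0.0652899938689204
pos [ 0.5722 -0.2242  0.1406] rot [-3.142 -0.     0.252] q [-0.13  0.7   0.62  1.73 -0.52  0.87 -0.6 ]
t [84.   1.1 -4.3] r [-0.   -0.02  0.33] F [-0.77  0.77 -0.9 ] w 0.0653 clk 14.4
```

```bash
python3 tgt.py .6536 -.2030 .145 .252; python3 -m creep '[{"rx":0,"ry":0,"rz":0,"tx":25,"ty":0,"tz":-2,"hand":-1},{"rx":0,"ry":0,"rz":0,"tx":50,"ty":0,"tz":-4,"hand":-1},{"rx":0,"ry":0,"rz":0,"tx":75,"ty":0,"tz":-4,"hand":-1},{"rx":0,"ry":0,"rz":0,"tx":84,"ty":0,"tz":-4,"hand":-1},{"rx":0,"ry":0,"rz":0,"tx":84,"ty":0,"tz":-4,"hand":-1},{"rx":0,"ry":0,"rz":0,"tx":84,"ty":0,"tz":-4,"hand":-1}]'; python3 tgt.py .6536 -.2030 .049 .252; python3 look.py g
```

```text
pos [ 0.5722 -0.2242  0.1406] rot [-3.142 -0.     0.252] q [-0.13  0.7   0.62  1.73 -0.52  0.87 -0.6 ]
t [84.1 -0.2 -4.3] r [-0.   -0.02 -0.01] F [-0.77  0.77 -0.9 ] w 0.0653 clk 14.4
clock: 15.0
position: [0.6524, -0.204, 0.1438]
tool_rot: [-3.141, 0.001, 0.251]
force: [-0.2, -0.5, -1.1]
grip_width: 0.0858
pos [ 0.6524 -0.204   0.1438] rot [-3.141e+00  1.000e-03  2.510e-01] q [-0.15  0.8   0.62  1.53 -0.53  0.99 -0.69]
t [ 1.6 -0.7 94.8] r [-0.01  0.08 -0.07] F [-0.24 -0.49 -1.12] w 0.0858 clk 15.0
scene red from 0.0045 to 0.1441 (stand x); overhang 44.1 mm
top red from 0.0028 to 0.0717 (stand x); overhang -28.3 mm
tool stand-x 0.1268 clk 15.1
```

View pics/g_scene.png

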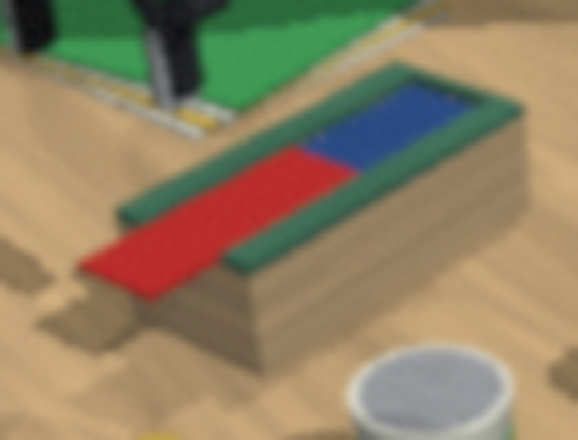

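```bash
python3 -m creep '[{"rx":0,"ry":0,"rz":0,"tx":1,"ty":-0.5,"tz":20,"hand":-0.5},{"rx":0,"ry":0,"rz":0,"tx":1,"ty":-0.5,"tz":40,"hand":-0.5},{"rx":0,"ry":0,"rz":0,"tx":1,"ty":-0.5,"tz":60,"hand":-0.5},{"rx":0,"ry":0,"rz":0,"tx":1,"ty":-0.5,"tz":75,"hand":-0.5},{"rx":0,"ry":0,"rz":0,"tx":1,"ty":-0.5,"tz":85,"hand":-0.5},{"rx":0,"ry":0,"rz":0,"tx":1,"ty":-0.5,"tz":93,"hand":-0.5},{"rx":0,"ry":0,"rz":0,"tx":1,"ty":-0.5,"tz":95,"hand":-0.5},{"rx":0,"ry":0,"rz":0,"tx":1,"ty":-0.5,"tz":95,"hand":-0.5}]' 20; python3 look.py i;python3 tgt.py .6536 -.2030 .049 .252
python3 - <<'E'
import cv2
im=cv2.imread("pics/i_scene.png"); print(im.shape); cv2.imwrite("pics/i2.png",cv2.resize(im[100:440,0:400],(800,680))[:600])
E
```

```text
clock: 15.9
position: [0.6545, -0.2029, 0.0494]
tool_rot: [3.141, -0.0, 0.252]
force: [-0.5, -0.1, -0.2]
grip_width: 0.0639
scene red from 0.0045 to 0.1441 (stand x); overhang 44.1 mm
top red from 0.0028 to 0.0928 (stand x); overhang -7.2 mm
tool stand-x 0.1292 clk 16.0
pos [ 0.6547 -0.2029  0.0499] rot [ 3.141e+00 -1.000e-03  2.520e-01] q [-0.11  0.91  0.55  1.56 -0.59  0.84 -0.65]
t [-1.1 -0.2  0.9] r [ 0.03 -0.04 -0.02] F [ 0.37 -0.01 -0.34] w 0.0641 clk 16.0
(440, 578, 3)
```

View pics/i2.png

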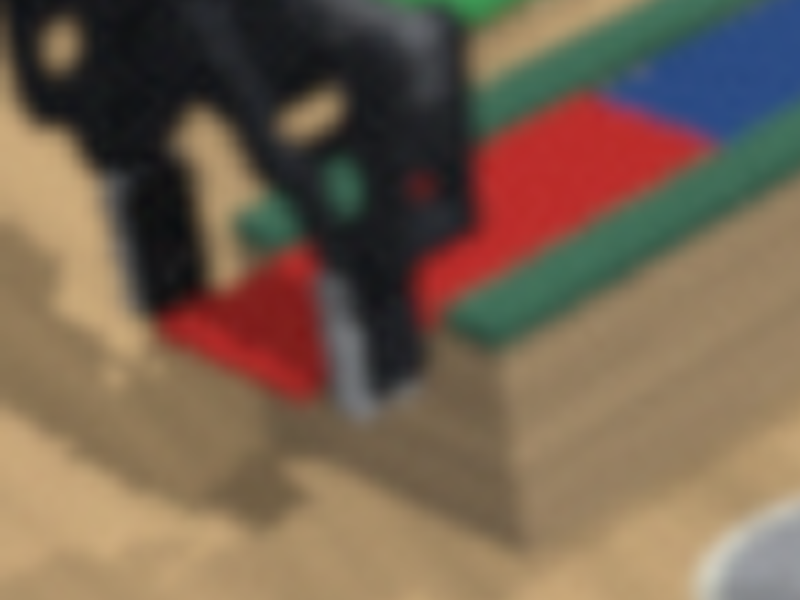

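View pics/i_top.png

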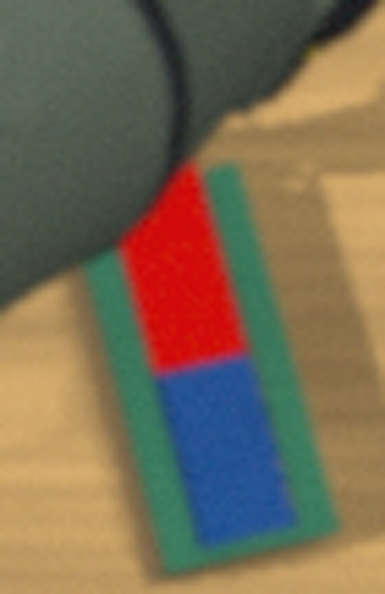

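```bash
cat > g.py <<'E'
from h import *; import sys
s=bot.observe(); fy=-s["force"]@np.array([-.249,.968,0]); print("w %.4f F %s tool-y F %.1f pos %s clk %.1f"%(s["grip_width"],np.round(s["force"],1),fy,np.round(s["position"],4),s["clock"])); sys.exit(1 if abs(fy)>3.5 else 0)
E
python3 -m creep '[{"rx":0,"ry":0,"rz":0,"tx":-0.5,"ty":0,"tz":0.5,"hand":-0.35},{"rx":0,"ry":0,"rz":0,"tx":-0.5,"ty":0,"tz":0.5,"hand":-0.35},{"rx":0,"ry":0,"rz":0,"tx":-0.5,"ty":0,"tz":0.5,"hand":-0.35}]' 20 >/dev/null; python3 g.py && 
python3 -m creep '[{"rx":0,"ry":0,"rz":0,"tx":0,"ty":0,"tz":0,"hand":-0.28},{"rx":0,"ry":0,"rz":0,"tx":0,"ty":0,"tz":0,"hand":-0.28}]' >/dev/null; python3 g.py && 
python3 -m creep '[{"rx":0,"ry":0,"rz":0,"tx":0,"ty":0,"tz":0,"hand":-0.24},{"rx":0,"ry":0,"rz":0,"tx":0,"ty":0,"tz":0,"hand":-0.24}]' >/dev/null; python3 g.py &&
python3 -m creep '[{"rx":0,"ry":0,"rz":0,"tx":0,"ty":0,"tz":0,"hand":-0.21},{"rx":0,"ry":0,"rz":0,"tx":0,"ty":0,"tz":0,"hand":-0.21}]' >/dev/null; python3 g.py
```

```text
w 0.0578 F [ 0.2 -0.8  0.5] tool-y F 0.8 pos [ 0.654  -0.2028  0.049 ] clk 16.3
w 0.0546 F [ 0.4 -0.2 -0.7] tool-y F 0.3 pos [ 0.6539 -0.2028  0.0488] clk 16.5
w 0.0529 F [ 0.1 -0.7  0.6] tool-y F 0.7 pos [ 0.6539 -0.2029  0.0487] clk 16.7
w 0.0519 F [0.3 0.7 0.8] tool-y F -0.6 pos [ 0.6539 -0.2029  0.0487] clk 16.9
```

No sideways load so far. I'll close onto the edges.

```bash
python3 -m creep '[{"rx":0,"ry":0,"rz":0,"tx":0,"ty":0,"tz":0,"hand":-0.18},{"rx":0,"ry":0,"rz":0,"tx":0,"ty":0,"tz":0,"hand":-0.18}]' >/dev/null; python3 g.py &&
python3 -m creep '[{"rx":0,"ry":0,"rz":0,"tx":0,"ty":0,"tz":0,"hand":-0.14},{"rx":0,"ry":0,"rz":0,"tx":0,"ty":0,"tz":0,"hand":-0.14}]' >/dev/null; python3 g.py &&
python3 -m creep '[{"rx":0,"ry":0,"rz":0,"tx":0,"ty":0,"tz":0,"hand":0},{"rx":0,"ry":0,"rz":0,"tx":0,"ty":0,"tz":0,"hand":0.2},{"rx":0,"ry":0,"rz":0,"tx":0,"ty":0,"tz":0,"hand":0.2}]' >/dev/null; python3 g.py; python3 look.py j; python3 - <<'E'
import cv2
im=cv2.imread("pics/j_scene.png"); cv2.imwrite("pics/j2.png",cv2.resize(im[100:440,0:400],(800,680))[:600])
E
```

```text
w 0.0500 F [ 0.5 -0.  -0. ] tool-y F 0.1 pos [ 0.6539 -0.2029  0.0487] clk 17.1
w 0.0493 F [-0.4 -0.1  2. ] tool-y F -0.0 pos [ 0.6539 -0.2029  0.0488] clk 17.3
w 0.0494 F [0.1 0.8 2.4] tool-y F -0.8 pos [ 0.6539 -0.2029  0.0488] clk 17.6
scene red from 0.0020 to 0.1472 (stand x); overhang 47.2 mm
top red from 0.0028 to 0.0928 (stand x); overhang -7.2 mm
tool stand-x 0.1285 clk 17.7
```

View pics/j2.png

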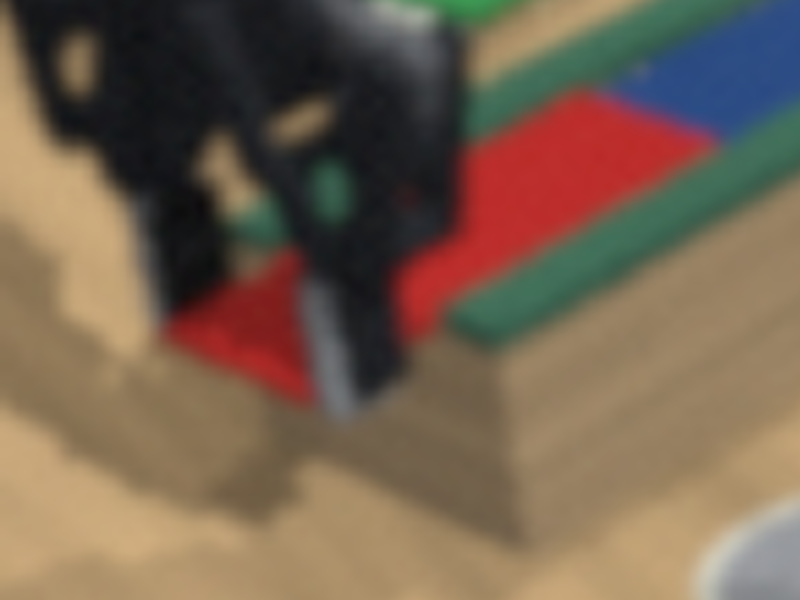

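```bash
python3 -m creep '[{"rx":0,"ry":0,"rz":0,"tx":0,"ty":0,"tz":-0.5,"hand":0.2},{"rx":0,"ry":0,"rz":0,"tx":0,"ty":0,"tz":-1,"hand":0.2},{"rx":0,"ry":0,"rz":0,"tx":0,"ty":0,"tz":-1,"hand":0.2}]' 50 ; python3 g.py; python3 -m creep '[{"rx":0,"ry":0,"rz":0,"tx":0,"ty":0,"tz":-2,"hand":0.2},{"rx":0,"ry":0,"rz":0,"tx":0,"ty":0,"tz":-4,"hand":0.2},{"rx":0,"ry":0,"rz":0,"tx":0,"ty":0,"tz":-7,"hand":0.2},{"rx":0,"ry":0,"rz":0,"tx":0,"ty":0,"tz":-10,"hand":0.2},{"rx":0,"ry":0,"rz":0,"tx":0,"ty":0,"tz":-15,"hand":0.2},{"rx":0,"ry":0,"rz":0,"tx":0,"ty":0,"tz":-20,"hand":0.2},{"rx":0,"ry":0,"rz":0,"tx":0,"ty":0,"tz":-28,"hand":0.2},{"rx":0,"ry":0,"rz":0,"tx":0,"ty":0,"tz":-35,"hand":0.2}]' >/dev/null; python3 g.py;python3 look.py k
```

```text
clock: 18.0
position: [0.6539, -0.2028, 0.0497]
tool_rot: [-3.141, 0.0, 0.252]
force: [-0.2, 0.1, -0.5]
grip_width: 0.048
w 0.0480 F [-0.2  0.1 -0.5] tool-y F -0.1 pos [ 0.6539 -0.2028  0.0497] clk 18.0
w 0.0480 F [-0.8 -0.1 -0.1] tool-y F -0.1 pos [ 0.654  -0.203   0.0856] clk 18.8
top red from 0.0088 to 0.0866 (stand x); overhang -13.4 mm
tool stand-x 0.1289 clk 18.9
```

View pics/k_scene.png

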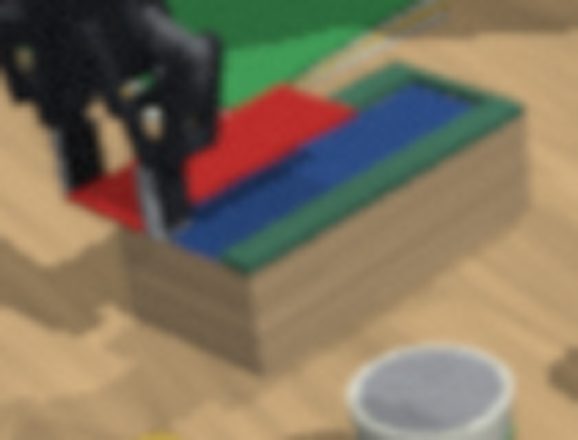

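```bash
python3 -m creep '[{"rx":0,"ry":0,"rz":0,"tx":0,"ty":0,"tz":-15,"hand":0.2},{"rx":0,"ry":0,"rz":0,"tx":0,"ty":0,"tz":-35,"hand":0.2},{"rx":0,"ry":0,"rz":0,"tx":0,"ty":0,"tz":-60,"hand":0.2},{"rx":0,"ry":0,"rz":0,"tx":0,"ty":-10,"tz":-85,"hand":0.2},{"rx":0,"ry":0,"rz":0,"tx":-2,"ty":-30,"tz":-105,"hand":0.2},{"rx":0,"ry":0,"rz":1,"tx":-4,"ty":-55,"tz":-117,"hand":0.2},{"rx":0,"ry":0,"rz":2,"tx":-6,"ty":-85,"tz":-120,"hand":0.2},{"rx":0,"ry":0,"rz":2.5,"tx":-8,"ty":-115,"tz":-120,"hand":0.2}]' && python3 -m creep '[{"rx":0,"ry":0,"rz":0.5,"tx":-2,"ty":-30,"tz":0,"hand":0.2},{"rx":0,"ry":0,"rz":1,"tx":-4,"ty":-60,"tz":0,"hand":0.2},{"rx":0,"ry":0,"rz":1.5,"tx":-6,"ty":-90,"tz":0,"hand":0.2},{"rx":0,"ry":0,"rz":2,"tx":-8,"ty":-120,"tz":0,"hand":0.2},{"rx":0,"ry":0,"rz":2.5,"tx":-10,"ty":-150,"tz":0,"hand":0.2},{"rx":0,"ry":0,"rz":3,"tx":-12,"ty":-180,"tz":0,"hand":0.2},{"rx":0,"ry":0,"rz":3.5,"tx":-14,"ty":-210,"tz":0,"hand":0.2},{"rx":0,"ry":0,"rz":4,"tx":-16,"ty":-235,"tz":0,"hand":0.2}]' ; python3 g.py; python3 tgt.py .5037 .2498 .2 .11
```

```text
clock: 19.7
position: [0.6173, -0.0928, 0.2062]
tool_rot: [3.141, -0.001, 0.207]
force: [0.4, 0.7, -0.1]
grip_width: 0.0478
clock: 20.5
position: [0.5528, 0.1348, 0.2054]
tool_rot: [-3.141, -0.0, 0.138]
force: [0.5, -0.4, -1.4]
grip_width: 0.048
w 0.0480 F [ 0.5 -0.4 -1.4] tool-y F 0.5 pos [0.5528 0.1348 0.2054] clk 20.5
pos [0.5528 0.1348 0.2054] rot [-3.141 -0.     0.138] q [-0.86  0.58  0.76  1.81 -0.48  0.95 -1.33]
t [ -32.8 -120.7    5.5] r [-0.04 -0.01  1.63] F [ 0.54 -0.43 -1.41] w 0.048 clk 20.5
```

```bash
python3 -m creep '[{"rx":0,"ry":0,"rz":0.5,"tx":-8,"ty":-25,"tz":0,"hand":0.2},{"rx":0,"ry":0,"rz":1,"tx":-16,"ty":-50,"tz":0,"hand":0.2},{"rx":0,"ry":0,"rz":1.6,"tx":-24,"ty":-75,"tz":0,"hand":0.2},{"rx":0,"ry":0,"rz":1.6,"tx":-32,"ty":-100,"tz":0,"hand":0.2},{"rx":0,"ry":0,"rz":1.6,"tx":-32,"ty":-110,"tz":0,"hand":0.2},{"rx":0,"ry":0,"rz":1.6,"tx":-32,"ty":-110,"tz":0,"hand":0.2},{"rx":0,"ry":0,"rz":1.6,"tx":-32,"ty":-110,"tz":0,"hand":0.2}]' ; python3 tgt.py .5037 .2498 .2 .11
python3 - <<'E'
from h import *
for n in("scene","top"):
    f=viewer.grab_frame(n); cv2.imwrite(f"pics/l_{n}.png",cv2.resize(f["pixels"],(800,600),interpolation=cv2.INTER_CUBIC))
E
```

```text
clock: 21.2
position: [0.5069, 0.2367, 0.2051]
tool_rot: [3.141, -0.0, 0.109]
force: [-0.0, -0.2, -1.0]
grip_width: 0.0479
pos [0.5069 0.2367 0.2051] rot [ 3.141 -0.     0.109] q [-1.08  0.57  0.78  1.83 -0.49  0.94 -1.54]
t [ -1.8 -13.4   5.1] r [ 0.02 -0.02 -0.03] F [-0.03 -0.23 -0.97] w 0.0479 clk 21.2
```

View pics/l_scene.png

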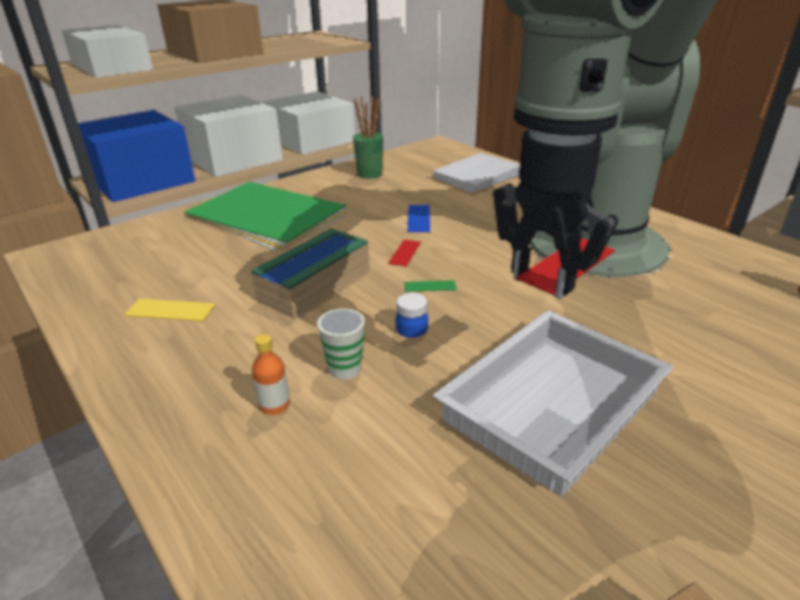

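View pics/l_top.png

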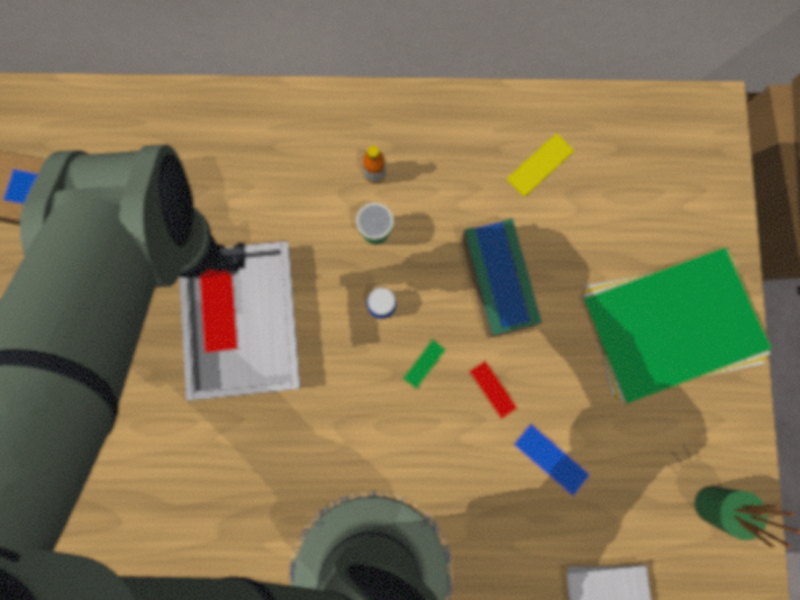

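```bash
python3 -m creep '[{"rx":0,"ry":0,"rz":0,"tx":-1,"ty":-13,"tz":20,"hand":0.2},{"rx":0,"ry":0,"rz":0,"tx":-1,"ty":-13,"tz":50,"hand":0.2},{"rx":0,"ry":0,"rz":0,"tx":-1,"ty":-13,"tz":80,"hand":0.2},{"rx":0,"ry":0,"rz":0,"tx":-1,"ty":-13,"tz":105,"hand":0.2},{"rx":0,"ry":0,"rz":0,"tx":-1,"ty":-13,"tz":130,"hand":0.2},{"rx":0,"ry":0,"rz":0,"tx":-1,"ty":-13,"tz":145,"hand":0.2},{"rx":0,"ry":0,"rz":0,"tx":-1,"ty":-13,"tz":150,"hand":0.2},{"rx":0,"ry":0,"rz":0,"tx":-1,"ty":-13,"tz":150,"hand":0.2}]' ; python3 tgt.py .5047 .2499 .012 .11
python3 - <<'E'
from h import *
f=viewer.grab_frame("scene"); cv2.imwrite(f"pics/n_scene.png",cv2.resize(f["pixels"][130:330,270:470],(600,600),interpolation=cv2.INTER_CUBIC))
E
```

```text
clock: 22.1
position: [0.5044, 0.25, 0.0548]
tool_rot: [3.141, 0.0, 0.109]
force: [0.3, -0.1, 0.1]
grip_width: 0.0478
pos [0.5044 0.25   0.0548] rot [3.141 0.    0.109] q [-0.96  0.77  0.59  1.91 -0.68  0.66 -1.42]
t [ 0.3  0.1 42.8] r [ 0.02  0.01 -0.03] F [ 0.33 -0.1   0.14] w 0.0478 clk 22.1
```

View pics/n_scene.png

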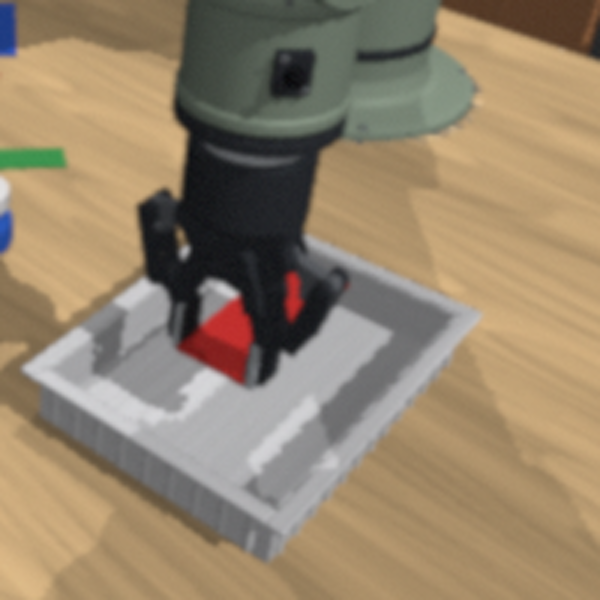

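```bash
python3 -m creep '[{"rx":0,"ry":0,"rz":0,"tx":0,"ty":0,"tz":8,"hand":0.2},{"rx":0,"ry":0,"rz":0,"tx":0,"ty":0,"tz":18,"hand":0.2},{"rx":0,"ry":0,"rz":0,"tx":0,"ty":0,"tz":28,"hand":0.2},{"rx":0,"ry":0,"rz":0,"tx":0,"ty":0,"tz":36,"hand":0.2},{"rx":0,"ry":0,"rz":0,"tx":0,"ty":0,"tz":42,"hand":0.2},{"rx":0,"ry":0,"rz":0,"tx":0,"ty":0,"tz":44,"hand":0.2},{"rx":0,"ry":0,"rz":0,"tx":0,"ty":0,"tz":44,"hand":0.2}]' >/dev/null; python3 chk.py 3 && 
python3 -m creep '[{"rx":0,"ry":0,"rz":0,"tx":0,"ty":0,"tz":1,"hand":0.2},{"rx":0,"ry":0,"rz":0,"tx":0,"ty":0,"tz":2,"hand":0.2},{"rx":0,"ry":0,"rz":0,"tx":0,"ty":0,"tz":3,"hand":0.2},{"rx":0,"ry":0,"rz":0,"tx":0,"ty":0,"tz":3,"hand":0.2}]' >/dev/null; python3 chk.py 3 &&
python3 -m creep '[{"rx":0,"ry":0,"rz":0,"tx":0,"ty":0,"tz":0.5,"hand":0.2},{"rx":0,"ry":0,"rz":0,"tx":0,"ty":0,"tz":0.5,"hand":0.2}]' >/dev/null; python3 chk.py 3 &&
python3 -m creep '[{"rx":0,"ry":0,"rz":0,"tx":0,"ty":0,"tz":0.5,"hand":0.2},{"rx":0,"ry":0,"rz":0,"tx":0,"ty":0,"tz":0.5,"hand":0.2}]' >/dev/null; python3 chk.py 3 &&
python3 -m creep '[{"rx":0,"ry":0,"rz":0,"tx":0,"ty":0,"tz":0.5,"hand":0.2},{"rx":0,"ry":0,"rz":0,"tx":0,"ty":0,"tz":0.5,"hand":0.2}]' >/dev/null; python3 chk.py 3 &&
python3 -m creep '[{"rx":0,"ry":0,"rz":0,"tx":0,"ty":0,"tz":0.5,"hand":0.2},{"rx":0,"ry":0,"rz":0,"tx":0,"ty":0,"tz":0.5,"hand":0.2}]' >/dev/null; python3 chk.py 3
```

```text
z 0.0105 F [-0.5 -0.7 -0.9] clk 22.9
z 0.0077 F [ 1.  -1.1 -0.9] clk 23.2
z 0.0072 F [-0.6 -0.6 -0.1] clk 23.4
z 0.0067 F [-0.4 -0.5 -0.9] clk 23.6
z 0.0062 F [-0.1  0.2 -0.7] clk 23.9
z 0.0057 F [ 0.3 -0.1 -1.2] clk 24.1
```

```bash

python3 -m creep '[{"rx":0,"ry":0,"rz":0,"tx":0,"ty":0,"tz":0.4,"hand":0.2}]' >/dev/null; python3 chk.py 3 &&
python3 -m creep '[{"rx":0,"ry":0,"rz":0,"tx":0,"ty":0,"tz":0.4,"hand":0.2}]' >/dev/null; python3 chk.py 3 &&
python3 -m creep '[{"rx":0,"ry":0,"rz":0,"tx":0,"ty":0,"tz":0.4,"hand":0.2}]' >/dev/null; python3 chk.py 3 &&
python3 -m creep '[{"rx":0,"ry":0,"rz":0,"tx":0,"ty":0,"tz":0.4,"hand":0.2}]' >/dev/null; python3 chk.py 3 &&
python3 -m creep '[{"rx":0,"ry":0,"rz":0,"tx":0,"ty":0,"tz":0.3,"hand":0.2}]' >/dev/null; python3 chk.py 3 &&
python3 -m creep '[{"rx":0,"ry":0,"rz":0,"tx":0,"ty":0,"tz":0.3,"hand":0.2}]' >/dev/null; python3 chk.py 3 &&
python3 -m creep '[{"rx":0,"ry":0,"rz":0,"tx":0,"ty":0,"tz":0.3,"hand":0.2}]' >/dev/null; python3 chk.py 3 &&
python3 -m creep '[{"rx":0,"ry":0,"rz":0,"tx":0,"ty":0,"tz":0.3,"hand":0.2}]' >/dev/null; python3 chk.py 3 &&
python3 -m creep '[{"rx":0,"ry":0,"rz":0,"tx":0,"ty":0,"tz":0.3,"hand":0.2}]' >/dev/null; python3 chk.py 3 &&
python3 -m creep '[{"rx":0,"ry":0,"rz":0,"tx":0,"ty":0,"tz":0.3,"hand":0.2}]' >/dev/null; python3 chk.py 3 &&
python3 -m creep '[{"rx":0,"ry":0,"rz":0,"tx":0,"ty":0,"tz":0.3,"hand":0.2}]' >/dev/null; python3 chk.py 3 &&
python3 -m creep '[{"rx":0,"ry":0,"rz":0,"tx":0,"ty":0,"tz":0.3,"hand":0.2}]' >/dev/null; python3 chk.py 3 
```

```text
z 0.0053 F [-1.2 -1.2 -0.1] clk 24.1
z 0.0049 F [-0.2 -0.4 -0.5] clk 24.2
z 0.0045 F [-0.9 -0.6 -1. ] clk 24.4
z 0.0041 F [ 0.5 -0.2 -0.7] clk 24.4
z 0.0038 F [ 0.5  0.7 -1.3] clk 24.6
z 0.0035 F [ 0.6 -0.3 -0.4] clk 24.6
z 0.0032 F [-0.8 -0.6 -0.8] clk 24.8
z 0.0029 F [-0.1  0.3  0.2] clk 24.9
z 0.0026 F [0.  0.3 0.7] clk 24.9
z 0.0023 F [-0.3  0.2 -0.9] clk 25.1
z 0.0020 F [ 0.1 -0.8 -1.1] clk 25.1
z 0.0017 F [-0.5 -0.1 -0.6] clk 25.2
```

```bash

python3 -m creep '[{"rx":0,"ry":0,"rz":0,"tx":0,"ty":0,"tz":0.3,"hand":0.2}]' >/dev/null; python3 chk.py 3 &&
python3 -m creep '[{"rx":0,"ry":0,"rz":0,"tx":0,"ty":0,"tz":0.3,"hand":0.2}]' >/dev/null; python3 chk.py 3 &&
python3 -m creep '[{"rx":0,"ry":0,"rz":0,"tx":0,"ty":0,"tz":0.3,"hand":0.2}]' >/dev/null; python3 chk.py 3 &&
python3 -m creep '[{"rx":0,"ry":0,"rz":0,"tx":0,"ty":0,"tz":0.3,"hand":0.2}]' >/dev/null; python3 chk.py 3 &&
python3 -m creep '[{"rx":0,"ry":0,"rz":0,"tx":0,"ty":0,"tz":0.3,"hand":0.2}]' >/dev/null; python3 chk.py 3 &&
python3 -m creep '[{"rx":0,"ry":0,"rz":0,"tx":0,"ty":0,"tz":0.3,"hand":0.2}]' >/dev/null; python3 chk.py 3 &&
python3 -m creep '[{"rx":0,"ry":0,"rz":0,"tx":0,"ty":0,"tz":0.3,"hand":0.2}]' >/dev/null; python3 chk.py 3 &&
python3 -m creep '[{"rx":0,"ry":0,"rz":0,"tx":0,"ty":0,"tz":0.3,"hand":0.2}]' >/dev/null; python3 chk.py 3 &&
python3 -m creep '[{"rx":0,"ry":0,"rz":0,"tx":0,"ty":0,"tz":0.3,"hand":0.2}]' >/dev/null; python3 chk.py 3 &&
python3 -m creep '[{"rx":0,"ry":0,"rz":0,"tx":0,"ty":0,"tz":0.3,"hand":0.2}]' >/dev/null; python3 chk.py 3
python3 - <<'E'
from h import *
f=viewer.grab_frame("scene"); cv2.imwrite(f"pics/o_scene.png",cv2.resize(f["pixels"][190:330,270:440],(728,600),interpolation=cv2.INTER_CUBIC))
E
```

```text
z 0.0015 F [-3.   0.   8.5] clk 25.4
z 0.0015 F [-3.   0.   8.5] clk 25.4
z 0.0015 F [-3.   0.   8.5] clk 25.4
z 0.0015 F [-3.   0.   8.5] clk 25.4
z 0.0015 F [-3.   0.   8.5] clk 25.4
z 0.0015 F [-3.   0.   8.5] clk 25.4
z 0.0015 F [-3.   0.   8.5] clk 25.4
z 0.0015 F [-3.   0.   8.5] clk 25.4
z 0.0015 F [-3.   0.   8.5] clk 25.4
z 0.0015 F [-3.   0.   8.5] clk 25.4
```

View pics/o_scene.png

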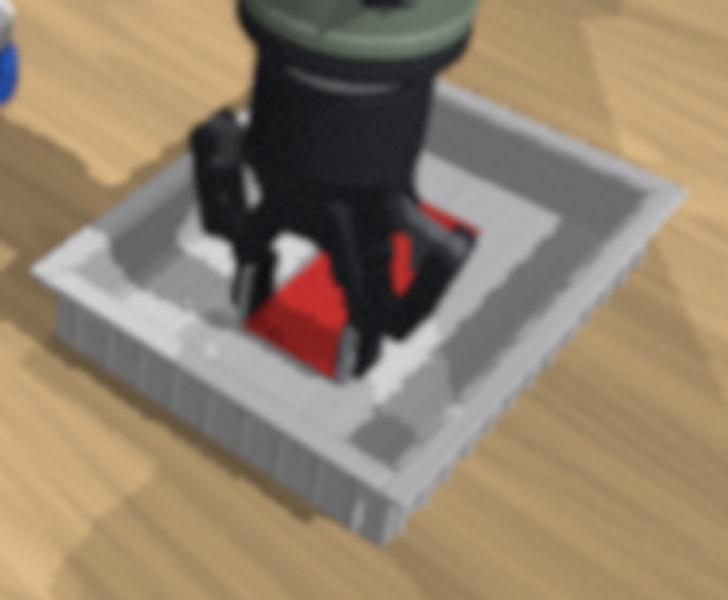

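```bash

python3 -m creep '[{"rx":0,"ry":0,"rz":0,"tx":0,"ty":0,"tz":-0.3,"hand":0.2},{"rx":0,"ry":0,"rz":0,"tx":0,"ty":0,"tz":-0.3,"hand":0.2},{"rx":0,"ry":0,"rz":0,"tx":0,"ty":0,"tz":-0.3,"hand":0.2}]' 20 ; python3 g.py
python3 -m creep '[{"rx":0,"ry":0,"rz":0,"tx":0,"ty":0,"tz":0,"hand":-0.16},{"rx":0,"ry":0,"rz":0,"tx":0,"ty":0,"tz":0,"hand":-0.18},{"rx":0,"ry":0,"rz":0,"tx":0,"ty":0,"tz":0,"hand":-0.2},{"rx":0,"ry":0,"rz":0,"tx":0,"ty":0,"tz":0,"hand":-0.25},{"rx":0,"ry":0,"rz":0,"tx":0,"ty":0,"tz":0,"hand":-0.35},{"rx":0,"ry":0,"rz":0,"tx":0,"ty":0,"tz":0,"hand":-0.45},{"rx":0,"ry":0,"rz":0,"tx":0,"ty":0,"tz":0,"hand":-0.5}]' 20 ; python3 g.py
python3 - <<'E'
from h import *
f=viewer.grab_frame("scene"); cv2.imwrite(f"pics/p_scene.png",cv2.resize(f["pixels"][190:330,270:440],(728,600),interpolation=cv2.INTER_CUBIC))
E
```

```text
clock: 25.7
position: [0.504, 0.2505, 0.0017]
tool_rot: [3.142, 0.0, 0.11]
force: [-0.5, 0.0, -0.5]
grip_width: 0.0477
w 0.0477 F [-0.5  0.  -0.5] tool-y F -0.2 pos [0.504  0.2505 0.0017] clk 25.7
clock: 26.4
position: [0.5041, 0.2505, 0.0017]
tool_rot: [3.142, 0.0, 0.11]
force: [-0.7, -0.8, 0.5]
grip_width: 0.0639
w 0.0639 F [-0.7 -0.8  0.5] tool-y F 0.6 pos [0.5041 0.2505 0.0017] clk 26.4
```

View pics/p_scene.png

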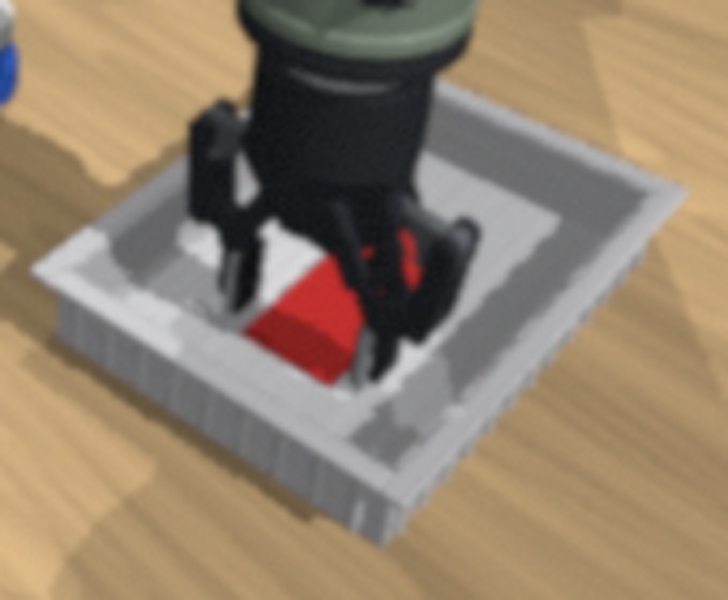

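The panel is on the tray bottom and free of the fingers. I'll back straight out and check.

```bash

python3 -m creep '[{"rx":0,"ry":0,"rz":0,"tx":0,"ty":0,"tz":-5,"hand":-0.5},{"rx":0,"ry":0,"rz":0,"tx":0,"ty":0,"tz":-20,"hand":-0.5},{"rx":0,"ry":0,"rz":0,"tx":0,"ty":0,"tz":-50,"hand":-0.5},{"rx":0,"ry":0,"rz":0,"tx":0,"ty":0,"tz":-90,"hand":-0.5},{"rx":0,"ry":0,"rz":0,"tx":0,"ty":0,"tz":-135,"hand":-0.5},{"rx":0,"ry":0,"rz":0,"tx":0,"ty":0,"tz":-180,"hand":-0.5},{"rx":0,"ry":0,"rz":0,"tx":0,"ty":0,"tz":-200,"hand":-0.5},{"rx":0,"ry":0,"rz":0,"tx":0,"ty":0,"tz":-200,"hand":-0.5}]' ; python3 -m creep '[{"rx":0,"ry":0,"rz":0,"tx":0,"ty":40,"tz":0,"hand":-0.5},{"rx":0,"ry":0,"rz":0,"tx":0,"ty":80,"tz":0,"hand":-0.5},{"rx":0,"ry":0,"rz":0,"tx":0,"ty":120,"tz":0,"hand":-0.5},{"rx":0,"ry":0,"rz":0,"tx":0,"ty":160,"tz":0,"hand":-0.5},{"rx":0,"ry":0,"rz":0,"tx":0,"ty":200,"tz":0,"hand":-0.5},{"rx":0,"ry":0,"rz":0,"tx":0,"ty":220,"tz":0,"hand":-0.5},{"rx":0,"ry":0,"rz":0,"tx":0,"ty":220,"tz":0,"hand":-0.5},{"rx":0,"ry":0,"rz":0,"tx":0,"ty":220,"tz":0,"hand":-0.5}]'
cat > fin.py <<'E'
from fit import *
tr=np.load("tray.npy")
rois={"scene":(270,190,440,325),"top":(105,145,205,265)}
fs={n:viewer.grab_frame(n) for n in("scene","top")}
for ns in (("scene",),("top",)):
    n=ns[0]; f=fs[n]; m=redm(f,rois[n]); k,lab,st,_=cv2.connectedComponentsWithStats(m.astype(np.uint8)); m=(lab==1+np.argmax(st[1:,4])).astype(float)
    c=lambda q: loss(ras(f,[T(rect(-.07,.07,-.025,.025,.007),*q)],rois[n]),m)
    r=minimize(c,[.451,.244,.11],method="Nelder-Mead",options=dict(initial_simplex=[[.451,.244,.11],[.461,.244,.11],[.451,.254,.11],[.451,.244,.2]],xatol=1e-5,fatol=1e-5))
    print(n,r.x.round(4),round(r.fun,3),"d mm",((r.x[:2]-tr[:2])*1000).round(1),"dyaw",round(r.x[2]-tr[2],3),m.sum())
    cv2.imwrite(f"pics/q_{n}.png",cv2.resize(f["pixels"],(800,600),interpolation=cv2.INTER_CUBIC))
E
python3 fin.py
```

```text
clock: 27.25
position: [0.5051, 0.2509, 0.2056]
tool_rot: [-3.139, -0.004, 0.11]
force: [0.1, 0.2, -0.2]
grip_width: 0.0642
clock: 28.05
position: [0.528, 0.0319, 0.2017]
tool_rot: [-3.141, 0.001, 0.109]
force: [-1.1, 0.7, -0.7]
grip_width: 0.0641
scene [0.4494 0.2445 0.1184] 0.086 d mm [-1.6  0.7] dyaw 0.009 996.0Traceback (most recent call last):
  File "fin.py", line 6, in <module>
    n=ns[0]; f=fs[n]; m=redm(f,rois[n]); k,lab,st,_=cv2.connectedComponentsWithStats(m.astype(np.uint8)); m=(lab==1+np.argmax(st[1:,4])).astype(float)
                                                                                                                    ~~~~~~~~~^^^^^^^^^^
    return _wrapfunc(a, 'argmax', axis=axis, out=out, **kwds)
    return bound(*args, **kwds)
ValueError: attempt to get argmax of an empty sequence
```

View pics/q_scene.png

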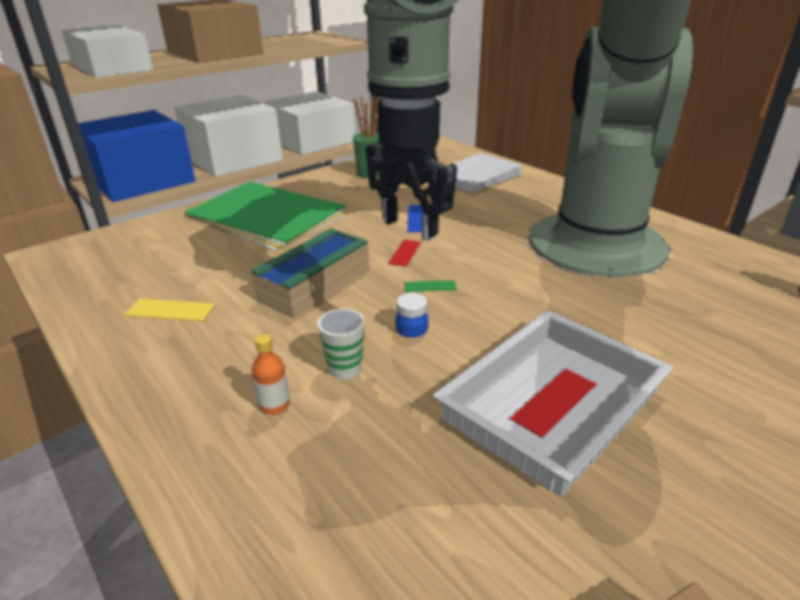

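The scene view shows the red panel flat in the tray at about (554,402). The cup at (342,342), glue at (270,378) and paint at (412,315) sit where they were at the start. The panel fit puts it about 2 mm and 0.01 rad off the tray's middle. The arm hides the tray in the top view. I'm handing in.

```bash
python3 -c "
from h import *
s=bot.observe(); print(np.abs(s['qd']).max().round(3), s['clock']); print(bot.job_done())"
```

```text
0.009 28.15
the job is handed in; nothing more can be done
None
```

The red panel is in the foil tray, and I handed the job in at about 28 s of the 67 s allowed; no verdict comes back.

- **Slide:** I pressed with closed fingertips at about 5–8.5 N and slid the panel about 91 mm, to a measured overhang of about 44 mm, lying flat. It read about 47 mm after the grip, with the fingers partly in the way.
- **Grip and lift:** I gripped the overhanging end by its long edges (20 N, then 50 N) and lifted it level off the stand.
- **Lowering:** I went down into the tray until first contact, which read 8.5 N. I think the fingertips touched the bottom there, with the panel still about 6 mm above it (estimated from the grip height). The last few millimetres were therefore a short drop when the fingers opened, not fully lowered.
- **Last check (scene camera):** the panel looks flat and free on the tray bottom, about 2 mm and 0.01 rad off the tray's middle. The cup, glue bottle and paint jar appear where they started.
- **Checks that failed or disagreed:** the top camera could not confirm the final pose, because no red showed there and the arm most likely covered the tray. For the stand, the two cameras' fits differed by up to 6 mm in position and 0.03 rad in turn. I used a compromise between them, and there was no sideways load when the fingers closed.

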